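# Load flasks into a hand-cranked inspection carriage

## Robot

A 6-joint arm with a two-finger parallel gripper is mounted at the origin on the work surface. World frame = base frame: x ahead of the robot, y to its left, z up, the work surface at z = 0. Lengths are in m, angles in degrees, forces in N, time in s.
With the tool pointing down it reaches from about 0.35 to 0.85 m from the base axis. Payload 8.1 kg.
Tool frame: the origin (TCP) lies on the centre line of the jaws, within the pads' length; the fingertips stand ctrl.tips_ahead ahead of it and the grasp point (between the pads) is the TCP (ctrl.tips_ahead is the distance from the TCP to the fingertips, in m); z points along the fingers, y is the line along which they close (so a half turn about z gives the same grasp; the last joint's range is limited). The gripper opens to 85 mm and grips with 20 to 120 N. Pads are 22 mm wide; open, the fingers measure 114 mm over their backs; the gripper's body (76 mm by 85 mm) begins 54 mm behind the grasp point. The pads swing forward as they close: fully open they stand 13 mm farther back than shut.
Start: joints at [72.284, 7.471, 85.268, -0, 87.261, -4.893], TCP at [0.133, 0.585, 0.23] pointing down, gripper open.
Joint ranges: [-169.43, 169.43], [-51.17, 129.36], [1.28, 143.12], [-76.62, 256.62], [0, 156.53], [-152.29, 152.29]. Speed limits (degrees/s): [136.94, 136.94, 159.86, 180, 180, 180].

## Interface

Orientations are given as a 3x3 rotation matrix whose columns are the frame's x, y, z axes.
In Python, from station import ctrl gives the robot as it stands.
- The arm moves only by the shell command python3 -m crank 'ROWS' [OPENING]. ROWS is JSON, a list of rows, each a list of 6 numbers: the shift along the tool's x, y, z in units of 0.2 m (1.0 is 0.2 m), then the turn, a rotation vector about the tool's x, y, z in units of pi rad (1.0 is pi rad). A call has 1 to 10 rows; each row is the pose to reach, as a shift and turn from the pose commanded when the call began, along the tool's axes at that moment, turning the shorter way round; what a row does not reach only later rows make up. A row lasts 1/10 s, in which the tool goes at most 50 mm and 8.59 degrees, less where a joint would pass 70% of its speed; a pose out of reach is approached as far as the arm can. A call with a number of a shift or a turn outside -1 to 1 is refused whole. A call with a gripper value outside its range is refused whole. OPENING is the opening, from -1 (shut) to 1 (fully open), set as the call begins (- or left out, the last holds). The fingers move at their own pace and stop on an object; the grip force is fixed at half the most. Time passes only in rows, so rows that repeat a pose let the fingers close. It gives the time, the measured TCP pose, the force, the opening and the grip force at its end, in the units of the state.
- ctrl.state(): the state, without advancing time (a new reading comes with each control period).
- ctrl.read_camera(name): name is "scene" or "side" or "wrist"; returns a dict with "frame" (420x560x3 uint8, blue, green, red), "range_z" (420x560 float32, m along the optical axis (not along the pixel's ray), 0 where there is no reading), "fx", "fy", "cx", "cy" (pixels), "distortion" ([k1, k2, p1, p2, k3] as OpenCV has them; the pictures are not rectified), "origin" and "rotation" of the camera in the world. Camera axes: x right, y up, looking along -z (the intrinsics and any distortion apply to the point x, -y, -z); pixel columns grow to the right and rows downward; lengths in m; the calibration is good to about 2 mm. A picture is of the moment at which its call begins.
- ctrl.close_job(): hands the job in; it is judged then, once.
The state is a dict: "clock": time; "q": joint angles; "dq": joint speeds; "tau": joint torques, N m; "tcp_pos": TCP position; "tcp_rot": TCP orientation; "force": force on the tool from outside, world axes, zero at the start; "wrist_torque": the same for the moment, N m; "gripper_width": finger opening in m; "grasp_force": force on a finger pad.
Only numpy, scipy, OpenCV 4.12 (cv2) and the standard library are available. Lean on these libraries where they do the work, as an engineer would, in place of code of your own. Each camera call takes 0.05 s, during which the arm holds its last target. There are 200 camera calls.

## Task

Get the coated flasks ready for inspection: crank the handwheel until the carriage's pointer stands at the loading mark and let it rest there, then lay every flask from the white tray flat in a nest of its own with its neck in the nest's groove, and crank the carriage back in until the pointer stands at the inspection mark. Move the carriage only with the handwheel, never by pushing it, and leave the bottle, the jar and the wrench alone.

Things in the scene. Friction and masses are not known exactly. Their poses are not given: they have to be found in the camera images.
- wheel (a joint): angle of the stiff black handwheel (about 9 N at the rim; stays where it is left), rad, growing anticlockwise seen from above, stops at -0.4 and 5.5. 0 = carriage at the inspection mark, 5.0 = at the loading mark; each rad moves the carriage 28 mm, larger = out from under the guard, towards the robot
- wheel_hub (a point): centre of the horizontal handwheel, on its axle, at the rim's height (100 mm up). Rim 160 mm across its centre line, 14 mm thick, round; hub 28 mm across, top 10 mm above this point; three 10 mm spokes at rim height; gearbox below 50 mm high, 85 mm square. Turns with the wheel: one spoke lies along its x axis, the others at +-120 degrees; z up
- pointer (a point): tip of the small black pointer on the carriage's left edge (seen from the robot), riding over the scale strip; x axis points along the carriage's travel, away from the robot (inwards, under the guard), y to the left, z up
- load_mark (a point): the long black loading mark on the aluminium scale strip, the one nearer the robot, out in the open; same axes as the pointer. The nests' middles are then on the line through this mark across the travel
- check_mark (a point): the long black inspection mark on the scale strip, 140 mm farther in, under the clear guard; same axes as the pointer. The guard's underside is 118 mm above the work surface and its front edge is 77 mm inward of the loading mark; a camera stands on it, top 215 mm above the work surface
- nest0 (a point): nest 0 of the carriage (0 to 3 from right to left seen from the robot): where a flask's middle belongs, 15 mm above the nest's floor. Pocket 70 (x) by 49 mm, white walls 11 mm high, 23 mm ribs between nests, pitch 72 mm; a 26 mm wide open groove for the neck in the wall on the inward side (+x, away from the robot). Moves with the carriage; axes as the pointer
- nest1 (a point): nest 1 of the carriage (0 to 3 from right to left seen from the robot): where a flask's middle belongs, 15 mm above the nest's floor. Pocket 70 (x) by 49 mm, white walls 11 mm high, 23 mm ribs between nests, pitch 72 mm; a 26 mm wide open groove for the neck in the wall on the inward side (+x, away from the robot). Moves with the carriage; axes as the pointer
- nest2 (a point): nest 2 of the carriage (0 to 3 from right to left seen from the robot): where a flask's middle belongs, 15 mm above the nest's floor. Pocket 70 (x) by 49 mm, white walls 11 mm high, 23 mm ribs between nests, pitch 72 mm; a 26 mm wide open groove for the neck in the wall on the inward side (+x, away from the robot). Moves with the carriage; axes as the pointer
- nest3 (a point): nest 3 of the carriage (0 to 3 from right to left seen from the robot): where a flask's middle belongs, 15 mm above the nest's floor. Pocket 70 (x) by 49 mm, white walls 11 mm high, 23 mm ribs between nests, pitch 72 mm; a 26 mm wide open groove for the neck in the wall on the inward side (+x, away from the robot). Moves with the carriage; axes as the pointer
- flask1: flat coated amber flask (may be absent), about 110 g: block-shaped body 62 mm long (x), 42 mm wide (y), 30 mm thick (z), origin at the middle of the body; round neck 18 mm across sticks out 14 mm at the +x end. It starts lying on its flat side in the supply tray
- flask1_neck (a point): tip of the neck of flask1, 45 mm along +x from its origin
- flask2: flat coated amber flask (may be absent), about 110 g: block-shaped body 62 mm long (x), 42 mm wide (y), 30 mm thick (z), origin at the middle of the body; round neck 18 mm across sticks out 14 mm at the +x end. It starts lying on its flat side in the supply tray
- flask2_neck (a point): tip of the neck of flask2, 45 mm along +x from its origin
- flask3: flat coated amber flask (may be absent), about 110 g: block-shaped body 62 mm long (x), 42 mm wide (y), 30 mm thick (z), origin at the middle of the body; round neck 18 mm across sticks out 14 mm at the +x end. It starts lying on its flat side in the supply tray
- flask3_neck (a point): tip of the neck of flask3, 45 mm along +x from its origin
- flask4: flat coated amber flask (may be absent), about 110 g: block-shaped body 62 mm long (x), 42 mm wide (y), 30 mm thick (z), origin at the middle of the body; round neck 18 mm across sticks out 14 mm at the +x end. It starts lying on its flat side in the supply tray
- flask4_neck (a point): tip of the neck of flask4, 45 mm along +x from its origin
- tray: white supply tray, fixed, 270 by 220 mm, floor 6 mm above the work surface, rim 12 mm; origin under its middle
- round_bottle: bystander: round amber bottle, 52 mm across, 120 mm high, standing; origin at the underside
- jar: bystander: jar, 72 mm across, 85 mm high, standing; origin at the underside
- wrench: bystander: steel wrench lying on the work surface
Not all that is in view belongs to the job. What is shaped like the flask2 but turquoise is not meant.

How it is judged:
By the outcome, as a careful person would: the job done as asked, in the order asked, and still so for the second after the job is handed in, with the robot touching nothing.
Of flask1, flask2, flask3, flask4 only 2 to 4 are there at a start; the rules pass over those that are not, and their reading is None.
At some moment in a run one of flask1, flask2, flask3, flask4 may be knocked a few centimetres aside while the robot is not near it.
Once in a run the grip may slacken for a moment while it holds something.
It also fails if it takes over 210 s, if anything falls off the work surface, if the arm or the gripper's body presses on something with over 40 N, if the wrist force passes 120 N, or if a joint passes its speed limit or range.

## Working session

There is one attempt and no reset: what is moved stays moved. The work goes in short steps, Python scripts to look and compute and a shell command to move; the robot and the scene stay as the last step left them, time stands still between calls to the robot, and variables do not carry over. Pictures are saved under pics/ and viewed, at most 14 in all, crops included, and the job is handed in when it is done.

```bash
ls; mkdir -p pics; python3 - <<'E'
from station import ctrl
import cv2
s=ctrl.state(); print(s, ctrl.tips_ahead)
for n in ("scene","side"):
    c=ctrl.read_camera(n); cv2.imwrite(f"pics/{n}0.png",c["frame"]); print(n,c["fx"],c["cx"],c["cy"],c["distortion"],c["origin"],c["rotation"])
E
```

```text
pics
{'clock': 0.0, 'q': array([ 7.22863968e+01,  7.51635874e+00,  8.53326740e+01,  1.71398932e-03,
        8.72612491e+01, -4.89313805e+00]), 'dq': array([0.0759608 , 0.02340819, 0.05476428, 0.03625374, 0.02107472,
       0.02234316]), 'tau': array([-2.03093667e-03, -5.69411051e+01, -5.00543082e+01, -4.29740203e-04,
        1.49081298e-02,  1.45456954e-05]), 'tcp_pos': array([0.13293012, 0.58449745, 0.22889887]), 'tcp_rot': array([[-9.75069775e-01,  2.21897625e-01, -6.14096158e-04],
       [ 2.21898390e-01,  9.75068088e-01, -1.82443378e-03],
       [ 1.93948044e-04, -1.91521719e-03, -9.99998147e-01]]), 'force': array([ 0.19202563, -0.58853863,  0.38240823]), 'wrist_torque': array([ 0.01400209,  0.02200451, -0.02091007]), 'grasp_force': 0.0, 'gripper_width': 0.08567949729808078} 0.019
scene 455.6052601754549 276.27639609127436 203.94611942420437 [-0.06517608  0.          0.          0.          0.        ] [ 1.45341151 -0.56871889  0.81456752] [[ 0.56816494 -0.43124727  0.70086689]
 [ 0.82273919  0.31527162 -0.4729736 ]
 [-0.01699487  0.84535767  0.53393031]]
side 509.41489353115384 277.1773694332624 216.50574943069492 [-0.06598898  0.          0.          0.          0.        ] [0.44061472 1.12199066 1.1561358 ] [[-0.99862784  0.02811008 -0.04418436]
 [-0.05115056 -0.70446482  0.70789331]
 [-0.01122739  0.70918202  0.70493603]]
```

View pics/scene0.png

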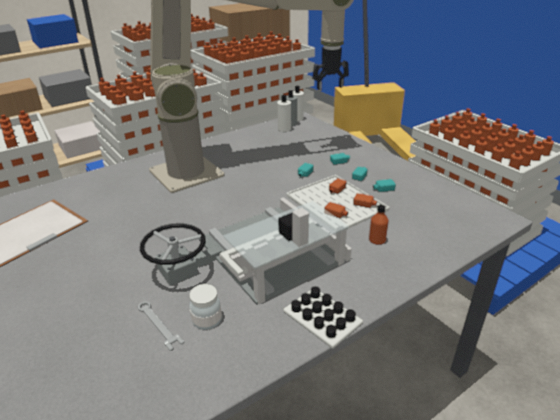

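View pics/side0.png

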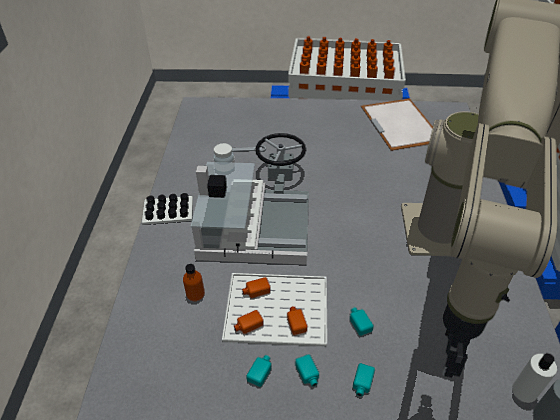

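Scene: three amber flasks in the tray (side view ~(257,288), (249,322), (297,320)), with the wheel at about (280,150) and the pointer and scale at about (237,247). The four turquoise flasks lie outside the tray.

```bash
cat > h.py <<'E'
import numpy as np, cv2
from station import ctrl
def cam(n):
    return ctrl.read_camera(n)
def ray(c,uv):
    K=np.array([[c["fx"],0,c["cx"]],[0,c["fy"],c["cy"]],[0,0,1]])
    p=cv2.undistortPoints(np.array(uv,float).reshape(-1,1,2),K,np.array(c["distortion"],float)).reshape(-1,2)
    d=np.c_[p[:,0],-p[:,1],-np.ones(len(p))]
    return d@np.array(c["rotation"]).T
def at_z(c,uv,z):
    d=ray(c,uv);o=np.array(c["origin"]);return o+d*((z-o[2])/d[:,2])[:,None]
def depth(c,uv):
    uv=np.array(uv).reshape(-1,2);d=ray(c,uv);r=c["range_z"][np.rint(uv[:,1]).astype(int),np.rint(uv[:,0]).astype(int)]
    return np.array(c["origin"])+d*r[:,None]
def cloud(c):
    v,u=np.mgrid[0:420,0:560];P=depth(c,np.c_[u.ravel(),v.ravel()]).reshape(420,560,3);return P
def proj(c,P):
    K=np.array([[c["fx"],0,c["cx"]],[0,c["fy"],c["cy"]],[0,0,1]])
    q=(np.atleast_2d(P)-np.array(c["origin"]))@np.array(c["rotation"])*[1,-1,-1]
    return cv2.projectPoints(q,np.zeros(3),np.zeros(3),K,np.array(c["distortion"],float))[0].reshape(-1,2)
def amber(c,zmin=.02,zmax=.05):
    """rows: centre x,y, yaw (neck dir) deg, of red blobs from top-surface points"""
    P=cloud(c);h=cv2.cvtColor(c["frame"],cv2.COLOR_BGR2HSV)
    m=((h[...,0]<15)|(h[...,0]>172))&(h[...,1]>150)&(h[...,2]>50)&(P[...,2]<.2)&(np.hypot(P[...,0],P[...,1])<1.1)
    n,L,st,_=cv2.connectedComponentsWithStats(m.astype(np.uint8))
    return [(P[L==i],st[i]) for i in range(1,n) if st[i][4]>60]
E
python3 - <<'E'
from h import *
c=cam("side");np.savez("side0.npz",**{k:c[k] for k in c})
f=c["frame"];cv2.imwrite("pics/sc1.png",cv2.resize(f[130:280,180:330],None,fx=4,fy=4,interpolation=cv2.INTER_CUBIC))
cv2.imwrite("pics/sc2.png",cv2.resize(f[265:350,215:335],None,fx=6,fy=6,interpolation=cv2.INTER_CUBIC))
P=cloud(c)
for Q,st in amber(c):
    print(st,np.percentile(Q[:,2],[5,50,95]).round(4),Q.mean(0).round(3))
# wheel rim
f=c["frame"];m=(P[...,2]>.09)&(P[...,2]<.115)&(P[...,1]<-.0)
n,L,st,_=cv2.connectedComponentsWithStats(m.astype(np.uint8))
for i in range(1,n):
    if st[i][4]>30: print(st[i],P[L==i].mean(0),P[L==i].min(0),P[L==i].max(0))
E
```

```text
[380 133  49  18 118] [0.001  0.0061 0.0112] [ 0.064 -0.435  0.006]
[183 270  21  31 477] [0.0129 0.0656 0.0952] [0.722 0.295 0.06 ]
[242 278  28  20 381] [0.0175 0.0347 0.0402] [0.553 0.272 0.033]
[287 307  20  28 387] [0.0213 0.0352 0.0399] [0.441 0.376 0.034]
[234 310  29  24 413] [0.0206 0.0349 0.0393] [0.564 0.385 0.033]
[  0   0 103 140 728] [ 1.53749785 -0.80335741  0.10247032] [ 1.52719152 -1.55737649  0.09001589] [ 1.54935001 -0.29944163  0.11499274]
[256 133  51  33 660] [ 0.5102306  -0.25751365  0.10527649] [ 0.42558159 -0.35170063  0.09038105] [ 0.5956014  -0.17220271  0.11426901]
```

View pics/sc1.png

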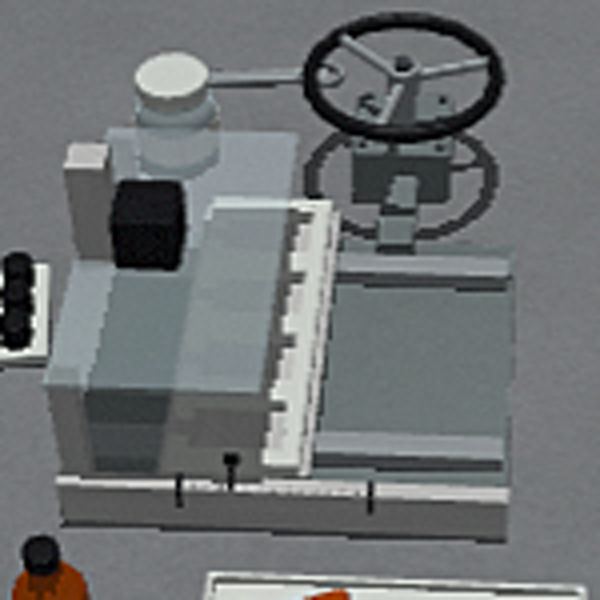

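View pics/sc2.png

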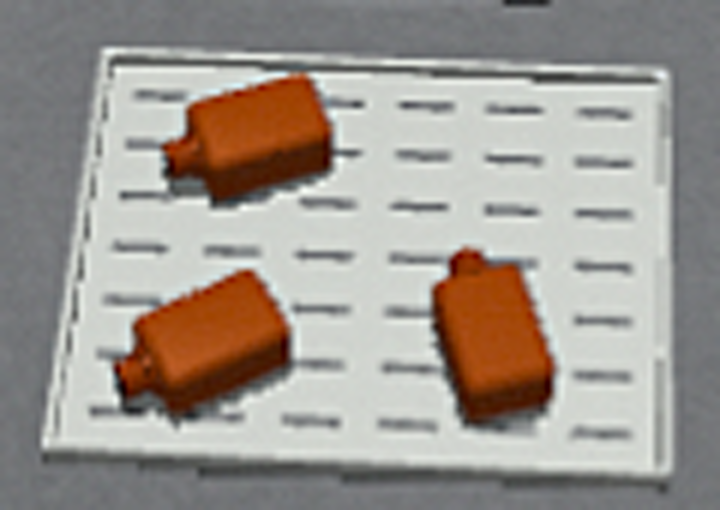

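The pointer (crop 231,485) stands between the check mark (179) and the load mark (370), so the wheel is at about 1.3 rad. Necks: two flasks point image-left (+x) and one points image-up (-y).

```bash
cat >> h.py <<'E'
def flasks(c,zt=.036):
    out=[]
    for Q,st in amber(c):
        # body top: points within 4mm of top
        if not(.3<Q[:,0].mean()<.8 and np.percentile(Q[:,2],95)<.06): continue
        T=Q[Q[:,2]>np.percentile(Q[:,2],60)-.003]
        r=cv2.minAreaRect((T[:,:2]*1000).astype(np.float32))
        b=cv2.boxPoints(r);e=b[1]-b[0];g=b[2]-b[1];l=e if np.hypot(*e)>np.hypot(*g) else g
        l=l/np.hypot(*l);cen=np.array(r[0])
        pr=(Q[:,:2]*1000-cen)@l
        if pr.max()+pr.min()<0:l=-l
        out.append((cen.round(1),np.round(np.rad2deg(np.arctan2(l[1],l[0])),1),np.round(sorted(r[1]),1),np.round([pr.min(),pr.max()],1),round(float(np.median(T[:,2])),4)))
    return out
E
python3 - <<'E'
from h import *
c={k:v for k,v in np.load("side0.npz").items()}
for o in flasks(c):print(o)
f=lambda x,y,ox=180,oy=130,s=4:((x+.5)/s-.5+ox,(y+.5)/s-.5+oy)
names=["check","load","ptr","check-b","load-b","stripL","stripR","ribtopfront","ribtopback"]
uv=[f(179,480),f(370,485),f(231,487),f(179,500),f(370,505),f(62,484),f(508,494),f(300,470),f(328,203)]
for n,p in zip(names,depth(c,uv)):print(n,p.round(4))
w=[f(403,63),f(345,38),f(487,66),f(388,120),f(305,75),f(503,75),f(403,14),f(400,138)]
print(at_z(c,w,.1).round(4))
print(depth(c,[f(172,75),f(90,150),f(150,220),f(330,76)]).round(3))
# guard/tops
P=cloud(c)
m=(P[...,2]>.06)&(P[...,2]<.3)&(P[...,0]<1)&(P[...,0]>.35)&(P[...,1]>-.45)&(P[...,1]<.25)
n,L,st,_=cv2.connectedComponentsWithStats(m.astype(np.uint8))
for i in range(1,n):
    if st[i][4]>30: print(st[i],P[L==i].min(0).round(3),P[L==i].max(0).round(3))
P=cloud(c);print(P[160:240:8,262].round(3))
E
```

```text
(array([551.8, 267.6]), np.float32(22.2), array([41.9, 61.6]), array([-30.8,  42.3]), 0.0367)
(array([441.7, 370.1]), np.float32(-72.7), array([39.5, 67.9]), array([-36. ,  44.1]), 0.0367)
(array([567.8, 382.1]), np.float32(32.9), array([40.3, 70. ]), array([-36.7,  37.3]), 0.0366)
check [0.6574 0.1467 0.0425]
load [0.5178 0.1465 0.0434]
ptr [0.6187 0.1519 0.0426]
check-b [0.6581 0.152  0.0262]
load-b [0.5173 0.1578 0.0344]
stripL [0.743  0.1525 0.0405]
stripR [ 0.4168  0.1122 -0.0011]
ribtopfront [0.5699 0.1331 0.0423]
ribtopback [ 0.5699 -0.1529  0.0533]
[[ 0.5135 -0.2843  0.1   ]
 [ 0.5656 -0.3184  0.1   ]
 [ 0.4416 -0.2827  0.1   ]
 [ 0.5223 -0.2057  0.1   ]
 [ 0.5962 -0.2644  0.1   ]
 [ 0.4278 -0.2706  0.1   ]
 [ 0.5169 -0.3557  0.1   ]
 [ 0.5113 -0.1825  0.1   ]]
[[ 0.713 -0.278  0.087]
 [ 0.727 -0.013  0.22 ]
 [ 0.685  0.007  0.171]
 [ 0.586 -0.382  0.01 ]]
[256 133  51  34 713] [ 0.426 -0.352  0.06 ] [ 0.596 -0.172  0.121]
[214 143  19  18 281] [ 0.681 -0.314  0.06 ] [ 0.745 -0.24   0.093]
[ 191  162   64   79 3664] [ 0.591 -0.16   0.061] [0.75 0.14 0.22]
[[ 0.57  -0.199  0.102]
 [ 0.58  -0.282 -0.   ]
 [ 0.576 -0.237  0.001]
 [ 0.568 -0.144  0.045]
 [ 0.566 -0.109  0.041]
 [ 0.563 -0.068  0.044]
 [ 0.56  -0.034  0.041]
 [ 0.561 -0.025  0.014]
 [ 0.558  0.015  0.019]
 [ 0.555  0.048  0.017]]
```

```bash
cat > plan.py <<'E'
import sys,numpy as np
from scipy.spatial.transform import Rotation as Rn
from station import ctrl
def R(h):
    a=np.deg2rad(h);return np.array([[np.cos(a),np.sin(a),0],[np.sin(a),-np.cos(a),0],[0,0,-1]])
def plan(x,y,z,h,p0=None,R0=None):
    s=ctrl.state();p0=s["tcp_pos"] if p0 is None else np.array(p0);R0=s["tcp_rot"] if R0 is None else R0
    d=R0.T@(np.array([x,y,z])-p0)/.2;r=Rn.from_matrix(R0.T@R(h)).as_rotvec()/np.pi
    print([round(float(v),4) for v in (*d,*r)],"mm",round(float(np.linalg.norm(d))*200),"deg",round(float(np.linalg.norm(r))*180,1))
if __name__=="__main__":  # targets x,y,z,h chained
    p,r0=None,None
    for a in sys.argv[1:]:
        v=[float(t) for t in a.split(",")];plan(*v,p0=p,R0=r0);p,r0=v[:3],R(v[3])
E
python3 plan.py .36,.2,.26,82 .56,-.2,.26,-3 .581,-.228,.2,-60
```

```text
[-1.5335, -1.6236, -0.1519, -0.0004, 0.0003, 0.4732] mm 448 deg 85.2
[-1.8414, 1.2686, 0.0, 0.0, 0.0, 0.4722] mm 447 deg 85.0
[0.1122, 0.1343, 0.3, 0.0, 0.0, 0.3167] mm 69 deg 57.0
```

```bash
python3 plan.py .25,.395,.26,125 .36,.2,.26,82 .46,.0,.26,40 .56,-.2,.26,-3 .581,-.228,.2,-60
```

```text
[-0.7808, -0.795, -0.153, -0.0004, 0.0001, 0.2343] mm 225 deg 42.2
[-1.1141, -0.1087, 0.0, 0.0, 0.0, 0.2389] mm 224 deg 43.0
[-0.9207, 0.6343, 0.0, 0.0, 0.0, 0.2333] mm 224 deg 42.0
[-0.2598, 1.0874, 0.0, 0.0, 0.0, 0.2389] mm 224 deg 43.0
[0.1122, 0.1343, 0.3, 0.0, 0.0, 0.3167] mm 69 deg 57.0
```

```bash
python3 -m crank '[[-0.78,-0.8,-0.15,0,0,0.234],[-0.78,-0.8,-0.15,0,0,0.234],[-0.78,-0.8,-0.15,0,0,0.234],[-0.78,-0.8,-0.15,0,0,0.234],[-0.78,-0.8,-0.15,0,0,0.234],[-0.78,-0.8,-0.15,0,0,0.234]]' 1
python3 -m crank '[[-1,-0.1,0,0,0,0.239],[-1,-0.1,0,0,0,0.239],[-1,-0.1,0,0,0,0.239],[-1,-0.1,0,0,0,0.239],[-1,-0.1,0,0,0,0.239]]'
python3 -m crank '[[-0.92,0.63,0,0,0,0.233],[-0.92,0.63,0,0,0,0.233],[-0.92,0.63,0,0,0,0.233],[-0.92,0.63,0,0,0,0.233],[-0.92,0.63,0,0,0,0.233]]'
python3 -m crank '[[-0.26,1,0,0,0,0.239],[-0.26,1,0,0,0,0.239],[-0.26,1,0,0,0,0.239],[-0.26,1,0,0,0,0.239],[-0.26,1,0,0,0,0.239],[-0.26,1,0,0,0,0.239]]'
python3 plan.py .581,-.228,.22,-60
```

```text
clock: 0.75
tcp_pos: [0.2515, 0.3923, 0.2607]
tcp_rot: [[-0.568, 0.823, 0.001], [0.823, 0.568, 0.0], [-0.001, 0.001, -1.0]]
force: [0.8, -0.2, 0.3]
gripper_width: 0.0853
grasp_force: 0.0
clock: 1.25
tcp_pos: [0.3506, 0.215, 0.2598]
tcp_rot: [[0.148, 0.989, 0.001], [0.989, -0.148, -0.002], [-0.002, 0.001, -1.0]]
force: [-0.7, 0.8, -0.1]
gripper_width: 0.0854
grasp_force: 0.0
clock: 1.75
tcp_pos: [0.4488, 0.0169, 0.2595]
tcp_rot: [[0.768, 0.64, -0.0], [0.64, -0.768, -0.001], [-0.001, 0.0, -1.0]]
force: [0.1, 0.6, -0.6]
gripper_width: 0.0855
grasp_force: 0.0
clock: 2.35
tcp_pos: [0.5372, -0.1676, 0.2585]
tcp_rot: [[0.999, -0.053, -0.002], [-0.053, -0.999, 0.001], [-0.002, -0.001, -1.0]]
force: [-0.7, 0.7, -1.2]
gripper_width: 0.0852
grasp_force: 0.0
[0.2348, 0.29, 0.1918, 0.0, 0.0008, 0.3165] mm 84 deg 57.0
```

```bash
python3 -m crank '[[0.23,0.29,0.19,0,0,0.316],[0.23,0.29,0.19,0,0,0.316],[0.23,0.29,0.19,0,0,0.316],[0.23,0.29,0.19,0,0,0.316],[0.23,0.29,0.19,0,0,0.316],[0.23,0.29,0.19,0,0,0.316],[0.23,0.29,0.19,0,0,0.316],[0.23,0.29,0.19,0,0,0.316]]' 0
python3 - <<'E'
from h import *
c=cam("wrist");cv2.imwrite("pics/w1.png",c["frame"]);print(c["origin"],c["rotation"],c["fx"],c["fy"],c["cx"],c["cy"])
P=cloud(c);m=(P[...,2]>.095)&(P[...,2]<.12)&(c["range_z"]>0)&(P[...,1]<-.16)&(c["frame"].max(2)<70)
Q=P[m];print(len(Q),Q.min(0),Q.max(0))
A=np.c_[Q[:,:2],np.ones(len(Q))];
from scipy.optimize import least_squares
r=least_squares(lambda v:np.hypot(Q[:,0]-v[0],Q[:,1]-v[1])-.08,[.511,-.266],loss="soft_l1",f_scale=.003);print(r.x,np.median(Q[:,2]),np.percentile(np.hypot(*(Q[:,:2]-r.x).T),[2,25,50,75,98]))
np.savez("w1.npz",**c)
E
```

```text
clock: 3.15
tcp_pos: [0.5802, -0.2251, 0.2221]
tcp_rot: [[0.509, -0.861, 0.0], [-0.861, -0.509, 0.001], [-0.0, -0.0, -1.0]]
force: [-0.2, -0.3, -0.3]
gripper_width: 0.0425
grasp_force: 0.0
[ 0.62241301 -0.29655395  0.36529963] [[-8.60795858e-01  4.81688527e-01  1.64337012e-01]
 [-5.08950345e-01 -8.14808829e-01 -2.77589839e-01]
 [ 1.91407500e-04 -3.22587563e-01  9.46539607e-01]] 305.87569522144355 305.87569522144355 279.4803967679932 213.24751237485162
7151 [ 0.42730502 -0.34918746  0.09619532] [ 0.59709922 -0.17815852  0.1147573 ]
[ 0.51277985 -0.26379058] 0.10530236515697966 [0.07137517 0.07496221 0.07781284 0.08127332 0.08443534]
```

View pics/w1.png

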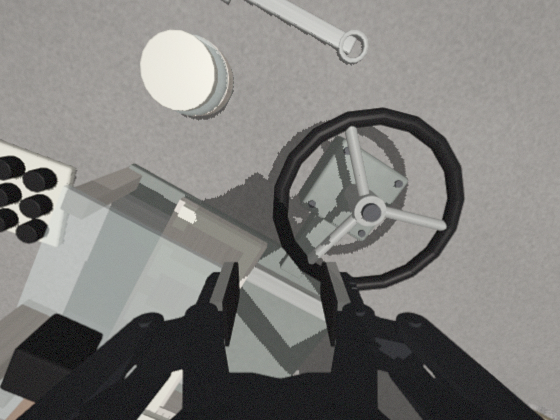

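Wrist view: rim circle centred near (370,198), with clear rim at the jaw location. The fitted centre is (0.5125,-0.264). Next I grip the rim.

```bash
python3 -m crank '[[0,-0.01,0.2,0,0,0],[0,-0.01,0.4,0,0,0],[0,-0.01,0.5,0,0,0],[0,-0.01,0.61,0,0,0],[0,-0.01,0.61,0,0,0]]' 0
python3 -m crank '[[0,0,0,0,0,0],[0,0,0,0,0,0],[0,0,0,0,0,0],[0,0,0,0,0,0],[0,0,0,0,0,0]]' -1
```

```text
clock: 3.7
tcp_pos: [0.5792, -0.2239, 0.0959]
tcp_rot: [[0.509, -0.861, -0.006], [-0.861, -0.509, 0.003], [-0.006, 0.004, -1.0]]
force: [-0.5, 0.5, -0.5]
gripper_width: 0.0426
grasp_force: 0.0
clock: 4.2
tcp_pos: [0.5807, -0.2273, 0.1019]
tcp_rot: [[0.504, -0.864, -0.001], [-0.864, -0.504, -0.002], [0.001, 0.002, -1.0]]
force: [-10.1, -2.9, 4.2]
gripper_width: 0.0073
grasp_force: 51.4
```

```bash
python3 -m crank '[[-0.0418,0.0022,0,0,0,-0.0333],[-0.0832,0.0087,0,0,0,-0.0667],[-0.1236,0.0196,0,0,0,-0.1],[-0.1627,0.0346,0,0,0,-0.1333],[-0.2,0.0536,0,0,0,-0.1667],[-0.2,0.0536,0,0,0,-0.1667]]'
python3 - <<'E'
from h import *
c=cam("side");cv2.imwrite("pics/s2.png",cv2.resize(c["frame"][130:280,180:330],None,fx=4,fy=4,interpolation=cv2.INTER_CUBIC))
E
```

```text
clock: 4.8
tcp_pos: [0.5557, -0.1984, 0.1056]
tcp_rot: [[0.871, -0.492, 0.009], [-0.492, -0.871, -0.004], [0.01, -0.001, -1.0]]
force: [0.9, -0.7, 11.6]
gripper_width: -0.0003
grasp_force: 6.1
```

View pics/s2.png

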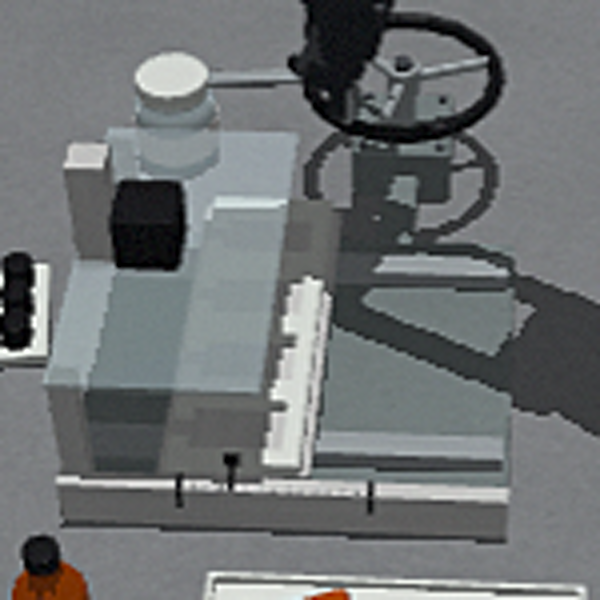

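The fingers slipped off over the rim: the pointer did not move, still at crop 231. I raise and regrip lower.

```bash
python3 -m crank '[[0,0,-0.25,0,0,0],[0,0,-0.3,0,0,0],[0,0,-0.3,0,0,0],[0,0,-0.3,0,0,0]]' 0
python3 plan.py .579,-.219,.15,-56 .579,-.219,.089,-56
```

```text
clock: 5.25
tcp_pos: [0.5527, -0.197, 0.1607]
tcp_rot: [[0.869, -0.496, 0.002], [-0.496, -0.869, -0.001], [0.002, -0.0, -1.0]]
force: [-0.6, 0.5, -1.2]
gripper_width: 0.0426
grasp_force: 0.0
[0.1687, 0.0303, 0.0538, -0.0002, -0.0005, 0.146] mm 36 deg 26.3
[0.0, 0.0, 0.305, 0.0, 0.0, 0.0] mm 61 deg 0.0
```

```bash
python3 -m crank '[[0.08,0.01,0,0,0,0.05],[0.17,0.03,0,0,0,0.1],[0.17,0.03,0.054,0,0,0.146],[0.17,0.03,0.054,0,0,0.146],[0.17,0.03,0.054,0,0,0.146]]'
python3 -m crank '[[0,0,0.1,0,0,0],[0,0,0.2,0,0,0],[0,0,0.315,0,0,0],[0,0,0.315,0,0,0],[0,0,0.315,0,0,0]]'
python3 -c "
from h import *
c=cam('wrist');cv2.imwrite('pics/w2.png',c['frame'])
print(ctrl.state()['tcp_pos'])"
python3 -m crank '[[0,0,0,0,0,0],[0,0,0,0,0,0],[0,0,0,0,0,0]]' -0.6
python3 -m crank '[[0,0,0,0,0,0],[0,0,0,0,0,0],[0,0,0,0,0,0]]' -1
```

```text
clock: 5.75
tcp_pos: [0.5777, -0.2183, 0.1474]
tcp_rot: [[0.562, -0.827, -0.003], [-0.827, -0.562, 0.002], [-0.003, 0.002, -1.0]]
force: [0.6, -0.6, 0.1]
gripper_width: 0.0427
grasp_force: 0.0
clock: 6.25
tcp_pos: [0.5783, -0.2186, 0.0862]
tcp_rot: [[0.561, -0.828, -0.001], [-0.828, -0.561, 0.001], [-0.001, 0.001, -1.0]]
force: [0.5, -0.8, 0.7]
gripper_width: 0.043
grasp_force: 0.0
[ 0.57919805 -0.21902226  0.08736786]
clock: 6.6
tcp_pos: [0.5782, -0.2206, 0.0878]
tcp_rot: [[0.559, -0.829, -0.001], [-0.829, -0.559, -0.003], [0.002, 0.002, -1.0]]
force: [-7.8, -4.4, 6.9]
gripper_width: 0.017
grasp_force: 4.7
clock: 6.9
tcp_pos: [0.5774, -0.2212, 0.0881]
tcp_rot: [[0.558, -0.83, -0.002], [-0.83, -0.558, -0.003], [0.001, 0.003, -1.0]]
force: [-13.0, -4.9, 10.3]
gripper_width: 0.0129
grasp_force: 58.1
```

View pics/w2.png

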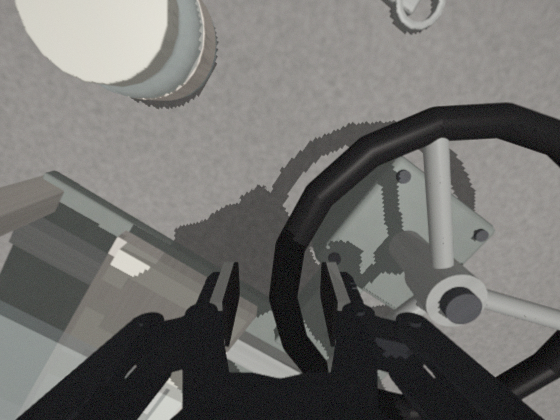

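```bash
python3 -m crank '[[-0.0418,0.01,0,0,0,-0.0333],[-0.0832,0.0167,0,0,0,-0.0667],[-0.1236,0.0276,0,0,0,-0.1],[-0.1627,0.0426,0,0,0,-0.1333],[-0.2,0.0616,0,0,0,-0.1667],[-0.2,0.0616,0,0,0,-0.1667]]'
python3 -c "
from h import *
c=cam('side');cv2.imwrite('pics/s3.png',cv2.resize(c['frame'][130:280,180:330],None,fx=4,fy=4,interpolation=cv2.INTER_CUBIC))"
```

```text
clock: 7.5
tcp_pos: [0.546, -0.1931, 0.0881]
tcp_rot: [[0.9, -0.436, 0.001], [-0.436, -0.9, -0.001], [0.001, 0.001, -1.0]]
force: [-5.7, 0.3, 7.9]
gripper_width: 0.0123
grasp_force: 58.0
```

View pics/s3.png

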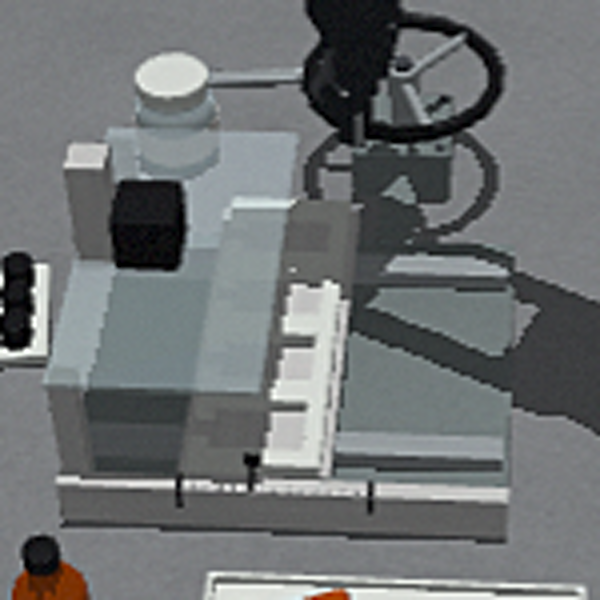

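The wheel turns with the grip: the pointer moved from 231 to 252. I continue.

```bash
for i in 1; do python3 -m crank '[[-0.0418,0.0022,0,0,0,-0.0333],[-0.0832,0.0087,0,0,0,-0.0667],[-0.1236,0.0196,0,0,0,-0.1],[-0.1627,0.0346,0,0,0,-0.1333],[-0.2,0.0536,0,0,0,-0.1667],[-0.2351,0.0764,0,0,0,-0.2],[-0.2677,0.1028,0,0,0,-0.2333],[-0.2973,0.1323,0,0,0,-0.2667],[-0.3236,0.1649,0,0,0,-0.3],[-0.3464,0.2,0,0,0,-0.3333]]'; done
```

```text
clock: 8.55
tcp_pos: [0.4673, -0.1977, 0.0881]
tcp_rot: [[0.827, 0.562, 0.003], [0.562, -0.827, 0.001], [0.003, 0.001, -1.0]]
force: [-1.5, 5.2, 6.1]
gripper_width: 0.0123
grasp_force: 60.6
```

```bash
python3 -m crank '[[-0.0418,0.0022,0,0,0,-0.0333],[-0.0832,0.0087,0,0,0,-0.0667],[-0.1236,0.0196,0,0,0,-0.1],[-0.1627,0.0346,0,0,0,-0.1333],[-0.2,0.0536,0,0,0,-0.1667],[-0.2351,0.0764,0,0,0,-0.2],[-0.2677,0.1028,0,0,0,-0.2333],[-0.2973,0.1323,0,0,0,-0.2667],[-0.3236,0.1649,0,0,0,-0.3],[-0.3464,0.2,0,0,0,-0.3333]]'
python3 - <<'E'
from h import *
c=cam("side");g=cv2.resize(c["frame"][235:260,215:280],None,fx=10,fy=10,interpolation=cv2.INTER_CUBIC);cv2.imwrite("pics/s4.png",g)
s=ctrl.state();print(s["q"].round(1));np.savez("s4.npz",**c)
f=c["frame"].astype(int).sum(2)
for v in (246,248,250,252,254):print(v,f[v,220:278])
E
```

```text
clock: 9.55
tcp_pos: [0.4319, -0.2701, 0.0881]
tcp_rot: [[-0.073, 0.997, 0.001], [0.997, 0.073, 0.0], [0.0, 0.001, -1.0]]
force: [-1.9, 6.1, 8.9]
gripper_width: 0.0122
grasp_force: 57.8
[-37.9   0.2 108.2   0.   71.5 -42.5]
246 [177 182 176 175 181 176 183 165 177 174 175 178 168 174 166 172 173 171
 161 168 169 165 166 158 209 388 523 398 472 467 473 475 466 505 591 584
 585 588 588 606 529  43   5   0 134 486 728 699 686 689 684 687 687 681
 683 677 677 676]
248 [206 183 187 188 141 115 192 178 136 146 151 151 154 155 155 167 161 162
 160 162 156 157 161 165 206 357 466 257 282 283 284 287 282 292 292 293
 290 294 284 298 309 294 173 115 267 312 294 284 273 276 279 284 278 272
 269 268 265 267]
250 [629 632 646 595  33 353 673 630 587 645 640 647 573 229 251 252 255 247
 255 254 245 244 245 234 223 388 630 624 622 624 627 626 631 639 627 629
 631 630 631 600 532 513 322 215 487 507 421 413 419 420 430 370 130 247
 341 314 313 312]
252 [317 317 336 301  83 303 448 405 370 425 429 475 538 525 411 353 593 569
 380 662 630 582 645 641 615 571 628 577 509 623 621 592 559 620 591 547
 606 606 580 545 623 528   2 328 609 508 538 592 567 544 618 533 120 361
 630 594 582 585]
254 [264 275 280 253  68 185 288 268 264 268 269 274 277 271 278 270 266 263
 275 269 267 274 260 263 266 252 257 263 259 260 257 252 258 248 252 247
 235 242 238 244 247 259 266 252 234 229 215 261 339 328 339 294 148 313
 378 427 426 420]
```

View pics/s4.png

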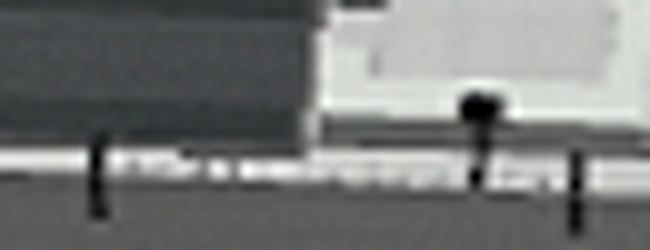

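```bash
python3 -m crank '[[-0.0418,0.0022,0,0,0,-0.0333],[-0.0832,0.0087,0,0,0,-0.0667],[-0.1236,0.0196,0,0,0,-0.1],[-0.1627,0.0346,0,0,0,-0.1333],[-0.2,0.0536,0,0,0,-0.1667],[-0.2351,0.0764,0,0,0,-0.2],[-0.2677,0.1028,0,0,0,-0.2333],[-0.2973,0.1323,0,0,0,-0.2667],[-0.3236,0.1649,0,0,0,-0.3],[-0.3236,0.1649,0,0,0,-0.3]]'
cat > ptr.py <<'E'
from h import *
def dark(f,v,a,b):
    w=np.clip(300-f[v,a:b],0,None)**1.0;return (w*np.arange(a,b)).sum()/w.sum(),w.sum()
if __name__=="__main__":
    c=cam("side");np.savez("sl.npz",**c);f=c["frame"].astype(float).sum(2)
    for v in (250,251,252,253):print(v,f[v,220:229].astype(int),f[v,262:280].astype(int))
    w=cam("wrist");np.savez("wl.npz",**w);cv2.imwrite("pics/wl.png",w["frame"])
E
python3 ptr.py
```

```text
clock: 10.6
tcp_pos: [0.4707, -0.3321, 0.0881]
tcp_rot: [[-0.85, 0.527, 0.003], [0.527, 0.85, 0.0], [-0.002, 0.002, -1.0]]
force: [3.2, 5.6, 4.8]
gripper_width: 0.0122
grasp_force: 57.9
250 [633 635 650 591  42 351 677 635 582] [524 523 532 497 423 432 430 438 391 209  60 189 280 331 322 323 292 228]
251 [616 622 639 570  23 354 656 578 452] [597 599 599 607 601 608 609 611 645 561   1 370 655 625 614 619 619 622]
252 [315 317 326 302  90 301 459 415 372] [536 603 566 506 541 601 571 555 576 392  25 376 629 592 591 589 582 584]
253 [256 252 265 238  21 168 268 256 251] [477 641 602 577 640 629 522 382 602 386   7 380 653 616 611 600 607 601]
```

View pics/wl.png

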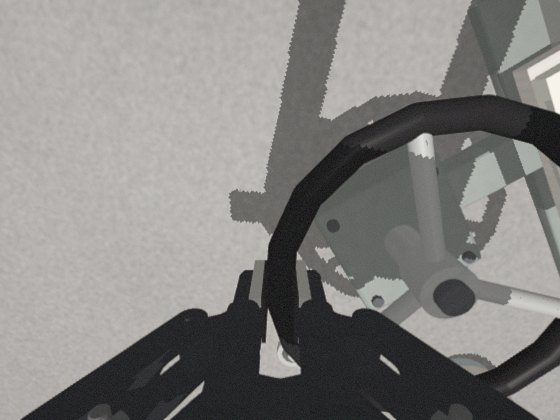

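```bash
python3 - <<'E'
from h import *
c=dict(np.load("wl.npz"))
C=at_z(c,[(454,298)],.11)[0];print("hub",C)
A=at_z(c,[(418,145),(432,143),(425,144),(553,300),(435,255)],.1);
print([round(float(np.rad2deg(np.arctan2(p[1]-C[1],p[0]-C[0]))),1) for p in A],[round(float(np.hypot(*(p-C)[:2])),4) for p in A])
s=dict(np.load("sl.npz"));f=s["frame"];cv2.imwrite("pics/s5.png",cv2.resize(f[238:260,250:290],None,fx=16,fy=16,interpolation=cv2.INTER_CUBIC))
E
```

```text
hub [ 0.51338596 -0.26297552  0.11      ]
[166.3, 161.7, 164.0, 49.9, 170.0] [0.0723, 0.0716, 0.0719, 0.058, 0.0185]
```

View pics/s5.png

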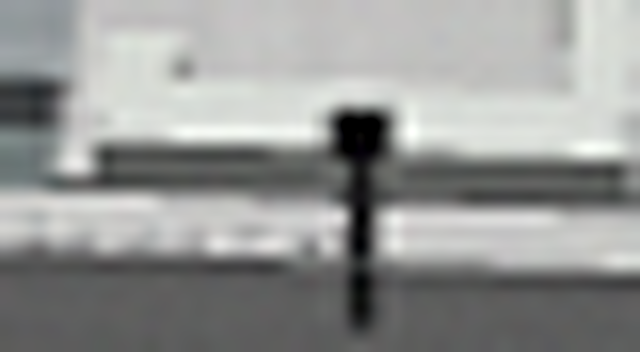

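The pointer lies exactly over the load mark (the single dark line at crop x≈358). I release and go up to a viewpoint over the nests.

```bash
python3 -m crank '[[0,0,0,0,0,0],[0,0,0,0,0,0],[0,0,0,0,0,0]]' 0
python3 -m crank '[[0,0,-0.25,0,0,0],[0,0,-0.5,0,0,0],[0,0,-0.75,0,0,0],[0,0,-1,0,0,0],[0,0,-1,0,0,0],[0,0,-1,0,0,0]]'
python3 plan.py .55,-.15,.31,165 .63,.03,.34,180 .63,.10,.34,180
```

```text
clock: 11.0
tcp_pos: [0.4687, -0.3326, 0.0865]
tcp_rot: [[-0.848, 0.531, 0.0], [0.531, 0.848, -0.001], [-0.0, -0.0, -1.0]]
force: [-0.3, -0.6, 0.3]
gripper_width: 0.0428
grasp_force: 0.0
clock: 11.6
tcp_pos: [0.4693, -0.3332, 0.2884]
tcp_rot: [[-0.848, 0.531, 0.003], [0.531, 0.848, -0.003], [-0.004, -0.001, -1.0]]
force: [0.7, 0.5, -0.0]
gripper_width: 0.0428
grasp_force: 0.0
[0.1438, 0.9903, -0.1092, -0.0004, 0.0013, -0.0947] mm 201 deg 17.1
[-0.1534, 0.9729, -0.15, 0.0, 0.0, -0.0833] mm 199 deg 15.0
[0.0, 0.35, 0.0, 0.0, 0.0, 0.0] mm 70 deg 0.0
```

```bash
python3 -m crank '[[0.14,0.99,-0.11,0,0,-0.094],[0.14,0.99,-0.11,0,0,-0.094],[0.14,0.99,-0.11,0,0,-0.094],[0.14,0.99,-0.11,0,0,-0.094],[0.14,0.99,-0.11,0,0,-0.094]]'
python3 -m crank '[[-0.15,0.97,-0.15,0,0,-0.083],[-0.15,0.97,-0.15,0,0,-0.083],[-0.15,0.97,-0.15,0,0,-0.083],[-0.15,0.97,-0.15,0,0,-0.083],[-0.15,0.97,-0.15,0,0,-0.083]]'
python3 -m crank '[[0,0.35,0,0,0,0],[0,0.35,0,0,0,0],[0,0.35,0,0,0,0],[0,0.35,0,0,0,0]]' 0.4
python3 - <<'E'
from h import *
c=cam("wrist");np.savez("w5.npz",**c);cv2.imwrite("pics/w5.png",c["frame"])
for o in flasks(c):print(o)
s=cam("side");np.savez("s6.npz",**s)
for o in flasks(s):print("side",o)
print(ctrl.state()["q"].round(1))
E
```

```text
clock: 12.1
tcp_pos: [0.5512, -0.1441, 0.3067]
tcp_rot: [[-0.967, 0.255, -0.001], [0.255, 0.967, 0.003], [0.002, 0.002, -1.0]]
force: [-0.8, -0.5, -0.5]
gripper_width: 0.0427
grasp_force: 0.0
clock: 12.6
tcp_pos: [0.6303, 0.0348, 0.3361]
tcp_rot: [[-1.0, -0.002, -0.002], [-0.002, 1.0, 0.002], [0.002, 0.002, -1.0]]
force: [0.0, -1.0, -0.9]
gripper_width: 0.0425
grasp_force: 0.0
clock: 13.0
tcp_pos: [0.6292, 0.099, 0.3364]
tcp_rot: [[-1.0, 0.003, -0.003], [0.003, 1.0, -0.001], [0.003, -0.001, -1.0]]
force: [0.5, 0.4, -0.1]
gripper_width: 0.06
grasp_force: 0.0
(array([439.9, 368. ]), np.float32(-71.5), array([39.9, 62.9]), array([-31.4,  43.1]), 0.0351)
(array([551.1, 262.9]), np.float32(21.5), array([38.5, 63.9]), array([-32.9,  42.3]), 0.035)
(array([562.7, 375.8]), np.float32(30.3), array([39.4, 64.3]), array([-33.2,  42.7]), 0.0349)
side (array([553.1, 267.1]), np.float32(21.0), array([41.2, 64.9]), array([-32.4,  41.2]), 0.0367)
side (array([441.7, 367.9]), np.float32(-75.0), array([39.1, 73.9]), array([-38.2,  40.7]), 0.0362)
side (array([568.2, 382.9]), np.float32(32.8), array([42.3, 73.1]), array([-36.5,  37.2]), 0.0361)
[  4.3  12.4  68.7  -0.   99.  -85.5]
```

View pics/w5.png

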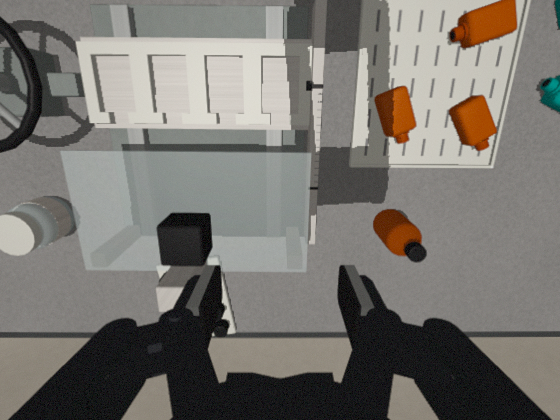

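Wrist view: the pointer (312,86) is on the load mark (320,87). The pockets lie in columns 95-135, 150-188, 205-246 and 261-301, rows 55-113, and the tray flasks are at (396,112), (473,120) and (487,22).

```bash
python3 - <<'E'
from h import *
c=dict(np.load("w5.npz"));P=cloud(c)
cs=[(95,135),(150,188),(205,246),(261,301)]
for a,b in cs:
    m=(a+b)//2
    fl=P[65:100,a+8:b-8].reshape(-1,3)
    row=P[80,a-12:b+12];col=P[45:128,m]
    print("floor",np.median(fl,0).round(4),"zrow",(row[:,2]*1000).round(0).astype(int).tolist())
    z=np.median(fl[:,2])
    i=np.where(row[:,2]<z+.006)[0];print(" y edges",row[[i[0],i[-1]],1].round(4),"x edges",col[np.where(col[:,2]<z+.006)[0][[0,-1]],0].round(4))
print("ptr/load",P[86,308:324].round(3)[:, [0,1,2]].tolist())
K=at_z(c,[(319,86),(318,187)],.042);print(K.round(4))
s=dict(np.load("s6.npz"));print("side load",at_z(s,[(272.2,251.5),(224.2,250.5)],.043).round(4))
E
```

```text
floor [ 0.5104 -0.1206  0.0396] zrow [51, 50, 51, 49, 50, 51, 52, 51, 51, 50, 50, 50, 51, 45, 45, 42, 39, 39, 41, 39, 480, 39, 40, 40, 41, 40, 39, 40, 40, 39, 41, 41, 40, 40, 480, 40, 40, 39, 40, 39, 40, 38, 39, 40, 40, 40, 41, 40, 40, 51, 51, 51, 50, 50, 49, 51, 50, 51, 50, 52, 51, 52, 50, 48]
 y edges [-0.1419 -0.0981] x edges [0.478  0.5668]
floor [ 0.5107 -0.0487  0.0396] zrow [51, 50, 51, 50, 52, 51, 52, 50, 48, 51, 51, 50, 47, 46, 42, 40, 39, 40, 39, 39, 40, 42, 39, 39, 40, 41, 39, 40, 40, 41, 41, 39, 39, 38, 40, 40, 39, 41, 40, 39, 39, 40, 39, 42, 41, 41, 39, 39, 39, 39, 52, 51, 51, 51, 52, 49, 49, 50, 480, 50, 51, 50]
 y edges [-0.0693 -0.0239] x edges [0.479  0.5685]
floor [0.511  0.0266 0.0395] zrow [49, 49, 50, 480, 50, 51, 50, 49, 50, 51, 50, 51, 50, 45, 39, 39, 40, 41, 38, 40, 40, 39, 38, 39, 40, 39, 40, 39, 38, 40, 39, 40, 37, 42, 39, 38, 40, 40, 40, 41, 39, 39, 40, 40, 40, 40, 40, 40, 41, 39, 50, 50, 50, 52, 50, 51, 51, 50, 49, 51, 50, 51, 51, 51, 49]
 y edges [0.0027 0.0491] x edges [0.4798 0.5686]
floor [0.5112 0.0996 0.0394] zrow [51, 50, 49, 51, 50, 51, 51, 51, 49, 52, 53, 49, 43, 39, 40, 40, 38, 39, 40, 40, 40, 39, 40, 41, 40, 41, 40, 40, 39, 40, 39, 39, 40, 41, 40, 40, 41, 40, 38, 41, 39, 39, 39, 41, 38, 39, 39, 40, 39, 39, 50, 52, 52, 50, 50, 51, 50, 51, 51, 50, 51, 51, 23, 37]
 y edges [0.0746 0.1423] x edges [0.4808 0.5688]
ptr/load [[0.517, 0.136, 0.054], [0.517, 0.137, 0.055], [0.517, 0.138, 0.056], [0.517, 0.139, 0.055], [0.517, 0.141, 0.055], [0.517, 0.142, 0.054], [0.516, 0.145, 0.043], [0.516, 0.146, 0.042], [0.516, 0.147, 0.044], [0.516, 0.149, 0.041], [0.516, 0.15, 0.043], [0.516, 0.151, 0.043], [0.517, 0.152, 0.046], [0.516, 0.154, 0.043], [0.516, 0.156, 0.04], [0.546, 0.1, 0.48]]
[[0.5164 0.1513 0.042 ]
 [0.6538 0.1551 0.042 ]]
side load [[0.5174 0.1486 0.043 ]
 [0.6574 0.1506 0.043 ]]
```

```bash
python3 plan.py .552,.265,.17,201.5
```

```text
[0.3901, 0.833, 0.8358, -0.0001, -0.0005, -0.1208] mm 249 deg 21.8
```

```bash
python3 -m crank '[[0.1,0.25,0.1,0,0,-0.04],[0.2,0.5,0.3,0,0,-0.08],[0.3,0.7,0.5,0,0,-0.12],[0.39,0.83,0.7,0,0,-0.12],[0.39,0.83,0.83,0,0,-0.12],[0.39,0.83,0.83,0,0,-0.12],[0.39,0.83,0.83,0,0,-0.12]]' 0.4
cat > look.py <<'E'
from h import *
import sys
from scipy.spatial.transform import Rotation
c=cam("wrist");cv2.imwrite("pics/"+sys.argv[1]+".png",c["frame"])
for o in flasks(c):print(*o)
s=ctrl.state();R=s["tcp_rot"];print(s["tcp_pos"].round(4),"heading",np.rad2deg(np.arctan2(R[1,0],R[0,0])).round(1))
E
python3 look.py a1
```

```text
clock: 13.8
tcp_pos: [0.5512, 0.2647, 0.1704]
tcp_rot: [[-0.931, -0.365, -0.004], [-0.365, 0.931, -0.002], [0.004, -0.0, -1.0]]
force: [0.1, -0.6, 0.7]
gripper_width: 0.0601
grasp_force: 0.0
[439.6 368.9] -72.6 [39.8 63. ] [-31.5  42.8] 0.0351
[550.5 264.2] 22.3 [39.9 63.1] [-32.9  43.3] 0.0352
[545.  367.8] 51.6 [ 55.6 122. ] [-61.   85.9] 0.0351
[0.553  0.2648 0.173 ] heading -158.6
```

View pics/a1.png

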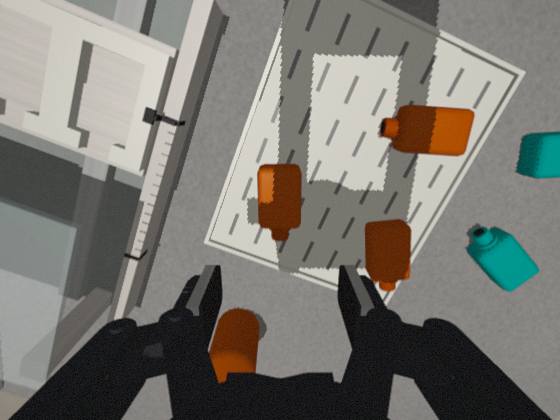

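Flask A is centred at (281,198), square to the jaws, and the measurement agrees with the earlier ones. Next I descend and grip.

```bash
python3 plan.py .5508,.2643,.038,202
```

```text
[0.0115, 0.0022, 0.6749, -0.0002, 0.0001, -0.0035] mm 135 deg 0.6
```

```bash
python3 -m crank '[[0.01,0,0.2,0,0,0],[0.01,0,0.4,0,0,0],[0.01,0,0.55,0,0,0],[0.01,0,0.62,0,0,0],[0.01,0,0.66,0,0,0],[0.01,0,0.66,0,0,0]]' 0.4
python3 -m crank '[[0,0,0,0,0,0],[0,0,0,0,0,0],[0,0,0,0,0,0],[0,0,0,0,0,0],[0,0,0,0,0,0]]' -0.2
python3 plan.py .5165,.096,.2,180
```

```text
clock: 14.45
tcp_pos: [0.5518, 0.265, 0.0414]
tcp_rot: [[-0.931, -0.364, 0.002], [-0.364, 0.931, 0.0], [-0.002, -0.0, -1.0]]
force: [-0.1, 0.6, -0.4]
gripper_width: 0.0596
grasp_force: 0.0
clock: 14.95
tcp_pos: [0.5505, 0.2655, 0.0406]
tcp_rot: [[-0.931, -0.365, 0.001], [-0.365, 0.931, 0.0], [-0.001, -0.0, -1.0]]
force: [-0.4, 0.4, 0.7]
gripper_width: 0.0346
grasp_force: 0.0
[0.4677, -0.7265, -0.7974, 0.0, 0.0002, 0.1191] mm 235 deg 21.4
```

```bash
python3 -m crank '[[0,0,-0.2,0,0,0],[0,0,-0.3,0,0,0],[0,0,-0.3,0,0,0]]' 0.4
python3 - <<'E'
from h import *
print(ctrl.tips_ahead)
c=cam("wrist");P=cloud(c);cv2.imwrite("pics/a2.png",c["frame"])
for o in flasks(c):print(*o)
# finger tips in tool frame
s=ctrl.state();Q=(P.reshape(-1,3)-s["tcp_pos"])@s["tcp_rot"];m=(c["range_z"].ravel()>0)&(abs(Q[:,0])<.015)&(abs(Q[:,1])<.06)&(abs(Q[:,1])>.026)&(Q[:,2]<.04)
T=Q[m];print(len(T),np.percentile(T[:,2],[50,90,97,99.5]),np.percentile(T[:,1],[1,50,99]))
print(s["tcp_pos"],s["gripper_width"])
E
```

```text
clock: 15.25
tcp_pos: [0.5531, 0.2664, 0.1047]
tcp_rot: [[-0.931, -0.365, 0.007], [-0.365, 0.931, 0.003], [-0.007, -0.0, -1.0]]
force: [1.3, -0.1, -0.3]
gripper_width: 0.0597
grasp_force: 0.0
0.019
[439.1 369. ] -71.9 [40.  64.2] [-32.1  43. ] 0.035
[550.6 264.3] 22.0 [40.  63.7] [-33.1  42.2] 0.0352
[542.9 366.8] 52.4 [ 54.  124.6] [-62.3  71.3] 0.0351
[628.5 257.6] 14.7 [ 38.  173.8] [-86.9  97.2] 0.0291
22070 [-0.06363409 -0.0333514  -0.01884263 -0.01153161] [-0.05943793 -0.02928771  0.05940827]
[0.55191781 0.26592517 0.10253191] 0.05974731156609386
```

View pics/a2.png

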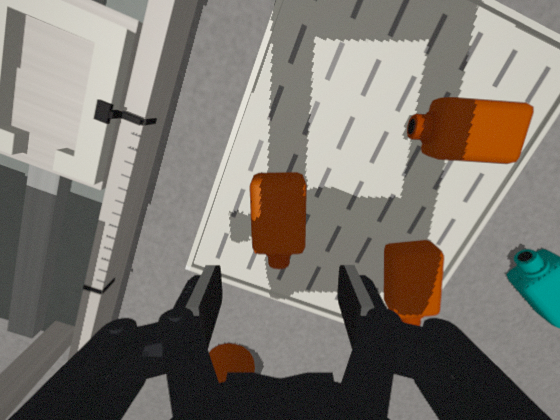

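Flask A is undisturbed at (278,215); the fingers closed above it. I check where the fingertips really are in the tool frame.

```bash
python3 - <<'E'
from h import *
c=cam("wrist");s=ctrl.state();P=cloud(c)
T=lambda q:s["tcp_pos"]+s["tcp_rot"]@np.array(q)
for z in (-.02,-.01,0,.01,.019): print(z,proj(c,[T([.011,.03,z]),T([.011,-.03,z]),T([-.011,.03,z])]).round(0).tolist())
print("flask top",proj(c,[[.5506,.2643,.035]]),"rotation/ray tool axis",(s["tcp_rot"].T@np.array(c["rotation"])).round(3).tolist(),(s["tcp_rot"].T@(np.array(c["origin"])-s["tcp_pos"])).round(4))
for uv in [(345,270),(350,275),(355,285),(215,272),(360,300)]:
    print(uv,((depth(c,[uv])[0]-s["tcp_pos"])@s["tcp_rot"]).round(4))
E
```

```text
-0.02 [[344.0, 271.0], [214.0, 271.0], [341.0, 311.0]]
-0.01 [[340.0, 261.0], [218.0, 261.0], [337.0, 299.0]]
0 [[336.0, 252.0], [222.0, 252.0], [334.0, 288.0]]
0.01 [[333.0, 244.0], [225.0, 244.0], [331.0, 279.0]]
0.019 [[331.0, 238.0], [228.0, 238.0], [329.0, 271.0]]
flask top [[277.83470301 225.14645418]] rotation/ray tool axis [[0.0, 0.946, 0.325], [1.0, -0.001, 0.001], [0.001, 0.325, -0.946]] [ 0.0824  0.0003 -0.1449]
(345, 270) [ 0.01    0.0312 -0.017 ]
(350, 275) [ 0.0101  0.0325 -0.0217]
(355, 285) [ 0.0091  0.0333 -0.0286]
(215, 272) [ 0.0097 -0.03   -0.0184]
(360, 300) [ 0.0094  0.0326 -0.04  ]
```

```bash
python3 plan.py .5507,.2643,.022,202
python3 -m crank '[[0.005,0,0.15,0,0,0],[0.005,0,0.28,0,0,0],[0.005,0,0.36,0,0,0],[0.005,0,0.4,0,0,0],[0.005,0,0.4,0,0,0]]' 0.4
python3 -m crank '[[0,0,0.03,0,0,0],[0,0,0.03,0,0,0],[0,0,0.03,0,0,0]]' 0.4
```

```text
[0.0028, -0.0055, 0.3933, -0.0, 0.0004, -0.0032] mm 79 deg 0.6
clock: 15.85
tcp_pos: [0.5481, 0.2644, 0.0183]
tcp_rot: [[-0.931, -0.365, -0.003], [-0.365, 0.931, -0.001], [0.003, 0.0, -1.0]]
force: [-0.6, 0.1, 1.2]
gripper_width: 0.0596
grasp_force: 0.0
clock: 16.15
tcp_pos: [0.5501, 0.2651, 0.0151]
tcp_rot: [[-0.931, -0.365, 0.001], [-0.365, 0.931, 0.0], [-0.001, -0.0, -1.0]]
force: [0.1, 0.3, 0.5]
gripper_width: 0.0598
grasp_force: 0.0
```

No contact at TCP z = 0.015, so the tips are well behind the documented point. I go 5 mm lower and grip.

```bash
python3 -m crank '[[0,0,0.025,0,0,0],[0,0,0.025,0,0,0],[0,0,0.025,0,0,0]]' 0.4
python3 -m crank '[[0,0,0,0,0,0],[0,0,0,0,0,0],[0,0,0,0,0,0],[0,0,0,0,0,0],[0,0,0,0,0,0]]' -0.5
```

```text
clock: 16.45
tcp_pos: [0.5493, 0.2649, 0.0091]
tcp_rot: [[-0.931, -0.365, -0.0], [-0.365, 0.931, -0.0], [0.0, -0.0, -1.0]]
force: [0.1, 0.2, 0.2]
gripper_width: 0.0597
grasp_force: 0.0
clock: 16.95
tcp_pos: [0.5498, 0.265, 0.0096]
tcp_rot: [[-0.931, -0.365, 0.001], [-0.365, 0.931, 0.0], [-0.001, -0.0, -1.0]]
force: [0.1, 0.2, 4.2]
gripper_width: 0.041
grasp_force: 62.5
```

```bash
python3 -m crank '[[0,0,-0.1,0,0,0],[0,0,-0.25,0,0,0],[0,0,-0.45,0,0,0],[0,0,-0.55,0,0,0],[0,0,-0.55,0,0,0]]'
python3 plan.py .5165,.096,.12,180 .5165,.096,.0455,180
```

```text
clock: 17.45
tcp_pos: [0.5518, 0.2659, 0.1232]
tcp_rot: [[-0.931, -0.365, 0.006], [-0.365, 0.931, 0.002], [-0.006, -0.0, -1.0]]
force: [0.1, 0.1, -0.0]
gripper_width: 0.0406
grasp_force: 62.0
[0.4745, -0.7262, 0.0132, 0.0004, 0.002, 0.119] mm 174 deg 21.4
[0.0, 0.0, 0.3725, 0.0, 0.0, 0.0] mm 74 deg 0.0
```

```bash
python3 -m crank '[[0.08,-0.12,0.01,0,0,0.02],[0.18,-0.28,0.01,0,0,0.05],[0.28,-0.44,0.01,0,0,0.08],[0.38,-0.6,0.01,0,0,0.11],[0.474,-0.725,0.01,0,0,0.119],[0.474,-0.725,0.01,0,0,0.119],[0.474,-0.725,0.01,0,0,0.119]]'
python3 - <<'E'
from h import *
c=cam("wrist");P=cloud(c);s=ctrl.state();print(s["tcp_pos"],s["gripper_width"],s["grasp_force"])
cv2.imwrite("pics/n1.png",c["frame"])
E
python3 plan.py .5165,.096,.0465,180
```

```text
clock: 18.15
tcp_pos: [0.5131, 0.0947, 0.1155]
tcp_rot: [[-1.0, 0.001, -0.002], [0.001, 1.0, 0.0], [0.002, 0.0, -1.0]]
force: [-0.2, 0.2, -1.6]
gripper_width: 0.041
grasp_force: 62.0
[0.51345185 0.09544842 0.11588548] 0.04070439497476227 62.027775049209595
[-0.0159, 0.0027, 0.3469, 0.0001, -0.0006, -0.0001] mm 69 deg 0.1
```

View pics/n1.png

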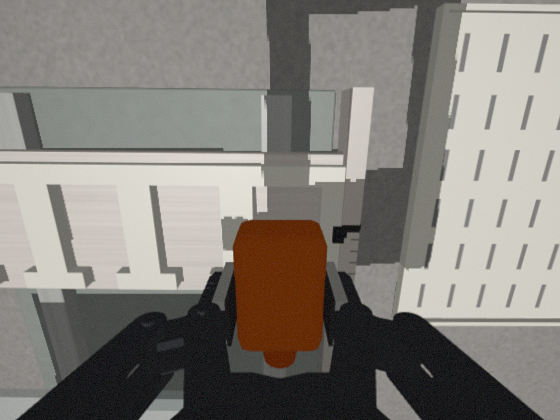

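The flask is held squarely in the jaws over nest 3 (centre (280,285)), with its neck toward the groove. Lowering.

```bash
python3 -m crank '[[-0.015,0.003,0,0,0,0],[-0.015,0.003,0.1,0,0,0],[-0.015,0.003,0.2,0,0,0],[-0.015,0.003,0.28,0,0,0],[-0.015,0.003,0.33,0,0,0],[-0.015,0.003,0.33,0,0,0]]'
python3 -m crank '[[0,0,0.015,0,0,0],[0,0,0.03,0,0,0],[0,0,0.03,0,0,0],[0,0,0.03,0,0,0]]'
```

```text
clock: 18.8
tcp_pos: [0.5164, 0.0966, 0.0497]
tcp_rot: [[-1.0, -0.001, -0.002], [-0.001, 1.0, -0.0], [0.002, -0.0, -1.0]]
force: [-0.6, 0.3, -1.7]
gripper_width: 0.0408
grasp_force: 62.0
clock: 19.2
tcp_pos: [0.5182, 0.0963, 0.0481]
tcp_rot: [[-1.0, -0.0, 0.002], [-0.0, 1.0, 0.0], [-0.002, 0.0, -1.0]]
force: [-10.1, 1.2, 17.5]
gripper_width: 0.0406
grasp_force: 73.0
```

```bash
python3 -m crank '[[0,0,-0.05,0,0,0],[0,0,-0.1,0,0,0],[0,0,-0.1,0,0,0]]'
python3 - <<'E'
from h import *
c=cam("wrist");np.savez("n2.npz",**c);s=ctrl.state();print(s["tcp_pos"],s["tcp_rot"][:,2])
P=cloud(c);h=cv2.cvtColor(c["frame"],cv2.COLOR_BGR2HSV)
m=((h[...,0]<15)|(h[...,0]>172))&(h[...,1]>150)&(h[...,2]>40)&(c["range_z"]>0)
m[:, :200]=0;m[:,360:]=0
Q=P[m];zt=np.median(Q[:,2]);print(len(Q),zt)
T=Q[abs(Q[:,2]-zt)<.006];print(np.percentile(T,[0.5,50,99.5],axis=0).round(4))
for a in np.linspace(.48,.56,9):
    k=abs(T[:,0]-a)<.003
    if k.sum()>5:print(a.round(3),k.sum(),np.median(T[k,2]).round(4),T[k,1].min().round(4),T[k,1].max().round(4))
cv2.imwrite("pics/n2.png",c["frame"][150:420,150:400])
E
```

```text
clock: 19.5
tcp_pos: [0.519, 0.0961, 0.0677]
tcp_rot: [[-1.0, -0.0, 0.004], [-0.0, 1.0, 0.0], [-0.004, 0.0, -1.0]]
force: [-0.2, 0.3, -0.9]
gripper_width: 0.0411
grasp_force: 62.0
[0.51843529 0.09600389 0.06664775] [ 2.90314374e-03  2.30609042e-04 -9.99995759e-01]
11766 0.0930845515525761
[[0.4871 0.076  0.0873]
 [0.5126 0.0965 0.0932]
 [0.5579 0.1165 0.0949]]
0.49 1567 0.0917 0.0763 0.1167
0.5 1142 0.0933 0.0755 0.1166
0.51 1060 0.0933 0.0755 0.1171
0.52 977 0.0934 0.0759 0.1168
0.53 921 0.0934 0.0759 0.1168
0.54 853 0.0935 0.0755 0.1171
0.55 117 0.0899 0.0809 0.1113
0.56 62 0.0874 0.0925 0.1007
```

View pics/n2.png

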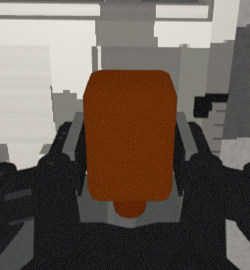

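```bash
python3 -m crank '[[0.012,0,0,0,0,0],[0.012,0,0.05,0,0,0],[0.012,0,0.09,0,0,0],[0.012,0,0.09,0,0,0],[0.012,0,0.09,0,0,0]]'
python3 -m crank '[[0,0,0.005,0,0,0],[0,0,0.005,0,0,0],[0,0,0.005,0,0,0]]'
python3 -m crank '[[0,0,0.01,0,0,0],[0,0,0.01,0,0,0],[0,0,0.01,0,0,0]]'
```

```text
clock: 20.05
tcp_pos: [0.5149, 0.0959, 0.0481]
tcp_rot: [[-1.0, -0.0, -0.0], [-0.0, 1.0, -0.0], [0.0, -0.0, -1.0]]
force: [-8.3, 0.2, 17.1]
gripper_width: 0.0409
grasp_force: 72.5
clock: 20.35
tcp_pos: [0.515, 0.0959, 0.0479]
tcp_rot: [[-1.0, 0.0, -0.0], [0.0, 1.0, -0.0], [0.0, -0.0, -1.0]]
force: [-12.6, -0.5, 27.4]
gripper_width: 0.0411
grasp_force: 78.2
clock: 20.65
tcp_pos: [0.5152, 0.0959, 0.0477]
tcp_rot: [[-1.0, -0.0, 0.0], [-0.0, 1.0, -0.0], [-0.0, -0.0, -1.0]]
force: [-21.6, -0.4, 44.3]
gripper_width: 0.041
grasp_force: 87.9
```

```bash
python3 -m crank '[[0,0,-0.02,0,0,0],[0,0,-0.022,0,0,0],[0,0,-0.022,0,0,0]]'
python3 -m crank '[[0,0,0,0,0,0],[0,0,0,0,0,0],[0,0,0,0,0,0]]' 0.2
python3 -m crank '[[0,0,-0.1,0,0,0],[0,0,-0.3,0,0,0],[0,0,-0.6,0,0,0],[0,0,-0.6,0,0,0],[0,0,-0.6,0,0,0]]'
cat > nest.py <<'E'
from h import *
c=cam("wrist");s=ctrl.state();print(s["tcp_pos"].round(4))
P=cloud(c);h=cv2.cvtColor(c["frame"],cv2.COLOR_BGR2HSV)
m=((h[...,0]<15)|(h[...,0]>172))&(h[...,1]>150)&(h[...,2]>40)&(c["range_z"]>0)&(P[...,1]<.16)&(P[...,2]>.03)&(P[...,2]<.1)&(P[...,1]>-.2)
n,L,st,_=cv2.connectedComponentsWithStats(m.astype(np.uint8))
for i in range(1,n):
    if st[i][4]<300:continue
    Q=P[L==i];zt=np.median(Q[:,2]);T=Q[abs(Q[:,2]-zt)<.004]
    A=np.c_[T[:,:2],np.ones(len(T))];co=np.linalg.lstsq(A,T[:,2],rcond=None)[0]
    print("box",st[i],"z",zt.round(4),"rect",cv2.minAreaRect((T[:,:2]*1000).astype(np.float32)),"slope",co[:2].round(3),"x",Q[:,0].min().round(3),Q[:,0].max().round(3))
E
python3 nest.py
```

```text
clock: 20.95
tcp_pos: [0.5148, 0.096, 0.0482]
tcp_rot: [[-1.0, -0.0, -0.0], [-0.0, 1.0, 0.0], [0.0, 0.0, -1.0]]
force: [-0.9, -0.0, 5.9]
gripper_width: 0.041
grasp_force: 66.1
clock: 21.25
tcp_pos: [0.5143, 0.0958, 0.0478]
tcp_rot: [[-1.0, -0.0, -0.001], [-0.0, 1.0, -0.0], [0.001, -0.0, -1.0]]
force: [0.4, 0.2, 1.1]
gripper_width: 0.0513
grasp_force: 0.0
clock: 21.75
tcp_pos: [0.5168, 0.0961, 0.1715]
tcp_rot: [[-1.0, -0.0, 0.006], [-0.0, 1.0, 0.0], [-0.006, 0.0, -1.0]]
force: [0.6, -0.3, -0.7]
gripper_width: 0.051
grasp_force: 0.0
[0.5153 0.0959 0.169 ]
box [ 256  168   49   84 3518] z 0.0691 rect ((515.2442016601562, 96.2095947265625), (40.601585388183594, 64.2053451538086), 89.73291778564453) slope [ 0.009 -0.001] x 0.483 0.557
```

Flask A lies flat in nest 3 (top 69 mm, centred at 515,96). Next is flask C.

```bash
python3 plan.py .54,.24,.17,195 .565,.378,.17,211
python3 -c "
from h import *
c=cam('side')
for o in flasks(c):print(*o)
f=c['frame'].astype(float).sum(2)
for v in (250,251,252,253):print(v,f[v,266:278].astype(int))"
```

```text
[-0.1235, 0.7202, -0.0048, -0.0, 0.0005, -0.0833] mm 146 deg 15.0
[-0.2993, 0.6341, 0.0, 0.0, 0.0, -0.0889] mm 140 deg 16.0
[442.4 368.4] -73.1 [38.6 73.6] [-37.5  39.2] 0.0369
[565.  395.2] 28.8 [40.4 62.3] [-31.1  42.5] 0.0367
250 [268 266 267 281 264 170  42 203 283 271 267 261]
251 [273 266 269 268 259 179   1 162 288 273 263 268]
252 [241 271 260 253 266 176  55 204 280 272 268 269]
253 [273 271 257 245 246  92  47 204 276 273 273 265]
```

```bash
python3 -m crank '[[-0.06,0.24,0,0,0,-0.03],[-0.12,0.48,0,0,0,-0.06],[-0.12,0.72,0,0,0,-0.083],[-0.12,0.72,0,0,0,-0.083]]' 0.4
python3 -m crank '[[-0.1,0.2,0,0,0,-0.03],[-0.2,0.43,0,0,0,-0.06],[-0.3,0.63,0,0,0,-0.089],[-0.3,0.63,0,0,0,-0.089],[-0.3,0.63,0,0,0,-0.089],[-0.3,0.63,0,0,0,-0.089]]'
python3 look.py c1
```

```text
clock: 22.25
tcp_pos: [0.5366, 0.2447, 0.1653]
tcp_rot: [[-0.964, -0.265, -0.005], [-0.265, 0.964, 0.001], [0.004, 0.002, -1.0]]
force: [-0.4, 0.2, 0.3]
gripper_width: 0.0598
grasp_force: 0.0
clock: 22.85
tcp_pos: [0.5636, 0.3756, 0.1667]
tcp_rot: [[-0.858, -0.513, -0.002], [-0.513, 0.858, -0.002], [0.003, -0.0, -1.0]]
force: [0.0, -0.8, 0.3]
gripper_width: 0.0601
grasp_force: 0.0
[536.3 116.2] 170.4 [ 2.9 11.5] [-5.7  5.7] 0.0458
[439.7 369.3] -72.3 [40.4 63. ] [-31.5  42.6] 0.0351
[563.9 391.7] 28.0 [40.  63.3] [-32.8  42.4] 0.0351
[0.5639 0.3754 0.1675] heading -149.1
```

```bash
python3 plan.py .5642,.3915,.04,208 .5642,.3915,.016,208
```

```text
[-0.0435, 0.0685, 0.6374, -0.0001, -0.0006, 0.0158] mm 129 deg 2.9
[0.0, 0.0, 0.12, 0.0, 0.0, 0.0] mm 24 deg 0.0
```

```bash
python3 -m crank '[[-0.02,0.03,0.1,0,0,0.01],[-0.043,0.068,0.3,0,0,0.016],[-0.043,0.068,0.5,0,0,0.016],[-0.043,0.068,0.63,0,0,0.016],[-0.043,0.068,0.63,0,0,0.016]]' 0.4
python3 -m crank '[[0,0,0.06,0,0,0],[0,0,0.125,0,0,0],[0,0,0.125,0,0,0],[0,0,0.125,0,0,0]]'
python3 -m crank '[[0,0,0,0,0,0],[0,0,0,0,0,0],[0,0,0,0,0,0],[0,0,0,0,0,0],[0,0,0,0,0,0]]' -0.5
python3 -m crank '[[0,0,-0.1,0,0,0],[0,0,-0.25,0,0,0],[0,0,-0.45,0,0,0],[0,0,-0.55,0,0,0],[0,0,-0.55,0,0,0],[0,0,-0.55,0,0,0]]'
python3 plan.py .535,.2,.12,195 .5155,.024,.12,180
```

```text
clock: 23.4
tcp_pos: [0.5613, 0.3897, 0.0371]
tcp_rot: [[-0.883, -0.469, -0.008], [-0.469, 0.883, -0.005], [0.009, -0.001, -1.0]]
force: [-0.5, -0.5, -1.4]
gripper_width: 0.0598
grasp_force: 0.0
clock: 23.8
tcp_pos: [0.5649, 0.3933, 0.0182]
tcp_rot: [[-0.882, -0.471, 0.0], [-0.471, 0.882, 0.0], [-0.001, 0.0, -1.0]]
force: [0.6, -0.2, -0.2]
gripper_width: 0.0599
grasp_force: 0.0
clock: 24.3
tcp_pos: [0.5658, 0.3932, 0.0192]
tcp_rot: [[-0.882, -0.471, 0.002], [-0.471, 0.882, 0.0], [-0.002, -0.001, -1.0]]
force: [-0.7, -3.7, 6.6]
gripper_width: 0.0401
grasp_force: 61.5
clock: 24.9
tcp_pos: [0.5647, 0.3934, 0.1276]
tcp_rot: [[-0.882, -0.471, 0.001], [-0.471, 0.882, 0.0], [-0.001, 0.0, -1.0]]
force: [-0.4, -1.8, -1.1]
gripper_width: 0.0404
grasp_force: 60.8
[0.5863, -0.7834, 0.0373, 0.0001, 0.0002, 0.0727] mm 196 deg 13.1
[0.3219, -0.8248, 0.0, 0.0, 0.0, 0.0833] mm 177 deg 15.0
```

```bash
python3 -m crank '[[0.1,-0.13,0,0,0,0.02],[0.25,-0.33,0.03,0,0,0.04],[0.42,-0.56,0.03,0,0,0.073],[0.586,-0.783,0.03,0,0,0.073],[0.586,-0.783,0.03,0,0,0.073]]'
python3 -m crank '[[0.08,-0.2,0,0,0,0.03],[0.16,-0.41,0,0,0,0.06],[0.25,-0.65,0,0,0,0.083],[0.32,-0.825,0,0,0,0.083],[0.32,-0.825,0,0,0,0.083],[0.32,-0.825,0,0,0,0.083],[0.32,-0.825,0,0,0,0.083]]'
cat > held.py <<'E'
from h import *
c=cam("wrist");s=ctrl.state();print(s["tcp_pos"].round(4),s["gripper_width"].round(4),s["grasp_force"].round(1))
P=cloud(c);h=cv2.cvtColor(c["frame"],cv2.COLOR_BGR2HSV);d=P-s["tcp_pos"]
m=((h[...,0]<15)|(h[...,0]>172))&(h[...,1]>150)&(h[...,2]>40)&(c["range_z"]>0)&(np.hypot(d[...,0],d[...,1])<.06)&(d[...,2]>-.03)
Q=P[m];zt=np.median(Q[:,2]);T=Q[abs(Q[:,2]-zt)<.004]
A=np.c_[T[:,:2],np.ones(len(T))];co=np.linalg.lstsq(A,T[:,2],rcond=None)[0]
print("held top z",zt.round(4),cv2.minAreaRect((T[:,:2]*1000).astype(np.float32)),"slope",co[:2].round(3))
E
python3 held.py; python3 plan.py .5155,.024,.056,180
```

```text
clock: 25.4
tcp_pos: [0.5323, 0.1952, 0.1183]
tcp_rot: [[-0.967, -0.255, -0.005], [-0.255, 0.967, -0.003], [0.006, -0.001, -1.0]]
force: [0.2, 1.0, -1.7]
gripper_width: 0.0406
grasp_force: 60.9
clock: 26.1
tcp_pos: [0.5151, 0.0249, 0.1205]
tcp_rot: [[-1.0, -0.001, -0.002], [-0.001, 1.0, 0.001], [0.002, 0.001, -1.0]]
force: [0.3, -0.5, -1.2]
gripper_width: 0.0404
grasp_force: 61.1
[-0.0015, -0.0059, 0.3236, 0.0002, -0.0004, 0.0005] mm 65 deg 0.1Traceback (most recent call last):
  File "held.py", line 2, in <module>
    c=cam("wrist");s=ctrl.state();print(s["tcp_pos"].round(4),s["gripper_width"].round(4),s["grasp_force"].round(1))
                                                              ^^^^^^^^^^^^^^^^^^^^^^^^
AttributeError: 'float' object has no attribute 'round'
```

```bash
sed -i 's/s\["gripper_width"\].round(4),s\["grasp_force"\].round(1)/s["gripper_width"],s["grasp_force"]/' held.py; python3 held.py
```

```text
[0.5154 0.0252 0.121 ] 0.04034233376896956 61.055134534835815
held top z 0.1366 ((512.984375, 25.35767364501953), (40.89013671875, 65.07640838623047), 89.26190185546875) slope [ 0.006 -0.001]
```

```bash
python3 -m crank '[[-0.011,-0.006,0,0,0,0],[-0.011,-0.006,0.1,0,0,0],[-0.011,-0.006,0.2,0,0,0],[-0.011,-0.006,0.28,0,0,0],[-0.011,-0.006,0.31,0,0,0],[-0.011,-0.006,0.325,0,0,0],[-0.011,-0.006,0.325,0,0,0],[-0.011,-0.006,0.325,0,0,0]]'
python3 -m crank '[[0,0,0,0,0,0],[0,0,0,0,0,0],[0,0,0,0,0,0]]' 0.2
python3 -m crank '[[0,0,-0.1,0,0,0],[0,0,-0.3,0,0,0],[0,0,-0.55,0,0,0],[0,0,-0.55,0,0,0],[0,0,-0.55,0,0,0]]'
python3 nest.py; python3 plan.py .48,.21,.17,143 .44,.369,.17,108
```

```text
clock: 27.0
tcp_pos: [0.518, 0.0236, 0.057]
tcp_rot: [[-1.0, -0.001, 0.0], [-0.001, 1.0, 0.001], [-0.0, 0.001, -1.0]]
force: [-1.1, 5.8, -3.9]
gripper_width: 0.0406
grasp_force: 61.2
clock: 27.3
tcp_pos: [0.5187, 0.0224, 0.0575]
tcp_rot: [[-1.0, 0.0, 0.002], [0.0, 1.0, -0.001], [-0.002, -0.001, -1.0]]
force: [-0.2, 0.2, 0.1]
gripper_width: 0.0514
grasp_force: 0.0
clock: 27.8
tcp_pos: [0.5196, 0.0225, 0.1691]
tcp_rot: [[-1.0, 0.0, 0.005], [0.0, 1.0, -0.001], [-0.005, -0.001, -1.0]]
force: [-0.4, -0.2, -0.4]
gripper_width: 0.051
grasp_force: 0.0
[0.5183 0.0225 0.1671]
box [ 337  165   57   86 3850] z 0.0689 rect ((515.3993530273438, 94.94295501708984), (40.14968490600586, 64.95299530029297), 89.61227416992188) slope [0.005 0.021] x 0.483 0.557
box [ 257  166   50   85 3597] z 0.069 rect ((516.2720336914062, 23.736907958984375), (40.821712493896484, 65.15791320800781), 89.51885986328125) slope [ 0.006 -0.003] x 0.483 0.558
[0.1913, 0.9373, -0.015, 0.0001, 0.0005, 0.2055] mm 191 deg 37.0
[0.6382, 0.5146, 0.0, 0.0, 0.0, 0.1944] mm 164 deg 35.0
```

Flask C is in nest 2, flat. Next is flask B.

```bash
python3 -m crank '[[0.05,0.24,0,0,0,0.045],[0.1,0.48,0,0,0,0.09],[0.15,0.72,0,0,0,0.135],[0.19,0.937,0,0,0,0.18],[0.19,0.937,0,0,0,0.205],[0.19,0.937,0,0,0,0.205]]' 0.4
python3 -m crank '[[0.16,0.13,0,0,0,0.045],[0.32,0.26,0,0,0,0.09],[0.48,0.39,0,0,0,0.135],[0.64,0.51,0,0,0,0.18],[0.64,0.51,0,0,0,0.194],[0.64,0.51,0,0,0,0.194],[0.64,0.51,0,0,0,0.194]]'
python3 look.py b1
```

```text
clock: 28.45
tcp_pos: [0.4782, 0.2116, 0.1646]
tcp_rot: [[-0.801, 0.599, -0.003], [0.599, 0.801, -0.001], [0.002, -0.003, -1.0]]
force: [0.7, -0.7, -0.1]
gripper_width: 0.0595
grasp_force: 0.0
clock: 29.15
tcp_pos: [0.4389, 0.3671, 0.1655]
tcp_rot: [[-0.315, 0.949, -0.001], [0.949, 0.315, -0.002], [-0.001, -0.002, -1.0]]
force: [-0.5, -0.4, 0.2]
gripper_width: 0.0598
grasp_force: 0.0
[439.3 369.7] -72.8 [39.5 63.7] [-32.9  42.1] 0.0353
[0.4391 0.3671 0.1658] heading 108.3
```

```bash
python3 -m crank '[[0.011,0.006,0.2,0,0,0.006],[0.011,0.006,0.4,0,0,0.006],[0.011,0.006,0.6,0,0,0.006],[0.011,0.006,0.68,0,0,0.006],[0.011,0.006,0.74,0,0,0.006],[0.011,0.006,0.74,0,0,0.006],[0.011,0.006,0.74,0,0,0.006]]' 0.4
python3 -m crank '[[0,0,0,0,0,0],[0,0,0,0,0,0],[0,0,0,0,0,0],[0,0,0,0,0,0],[0,0,0,0,0,0]]' -0.5
python3 -m crank '[[0,0,-0.1,0,0,0],[0,0,-0.25,0,0,0],[0,0,-0.45,0,0,0],[0,0,-0.55,0,0,0],[0,0,-0.55,0,0,0],[0,0,-0.55,0,0,0]]'
python3 plan.py .45,.21,.125,140 .495,.05,.125,165 .5155,-.048,.125,180
```

```text
clock: 29.9
tcp_pos: [0.4405, 0.3717, 0.0204]
tcp_rot: [[-0.294, 0.956, 0.002], [0.956, 0.294, 0.001], [0.001, 0.002, -1.0]]
force: [-0.6, 1.2, 0.7]
gripper_width: 0.0601
grasp_force: 0.0
clock: 30.4
tcp_pos: [0.4409, 0.3723, 0.0211]
tcp_rot: [[-0.294, 0.956, 0.004], [0.956, 0.294, 0.002], [0.001, 0.004, -1.0]]
force: [0.3, 0.2, 7.2]
gripper_width: 0.0403
grasp_force: 62.1
clock: 31.0
tcp_pos: [0.4394, 0.3713, 0.129]
tcp_rot: [[-0.294, 0.956, 0.001], [0.956, 0.294, 0.001], [0.0, 0.001, -1.0]]
force: [-0.7, 0.6, -3.0]
gripper_width: 0.0402
grasp_force: 61.2
[-0.7863, -0.1865, 0.0195, 0.0004, -0.0, -0.1827] mm 162 deg 32.9
[-0.6866, -0.4682, 0.0, 0.0, 0.0, -0.1389] mm 166 deg 25.0
[-0.2258, -0.4468, 0.0, 0.0, 0.0, -0.0833] mm 100 deg 15.0
```

```bash
python3 -m crank '[[-0.15,-0.04,0,0,0,-0.04],[-0.35,-0.08,0,0,0,-0.08],[-0.57,-0.13,0,0,0,-0.12],[-0.78,-0.18,0.02,0,0,-0.16],[-0.786,-0.186,0.02,0,0,-0.183]]'
python3 -m crank '[[-0.17,-0.12,0,0,0,-0.04],[-0.35,-0.24,0,0,0,-0.08],[-0.52,-0.36,0,0,0,-0.12],[-0.687,-0.468,0,0,0,-0.139],[-0.687,-0.468,0,0,0,-0.139]]'
python3 -m crank '[[-0.11,-0.22,0,0,0,-0.04],[-0.226,-0.447,0,0,0,-0.083],[-0.226,-0.447,0,0,0,-0.083],[-0.226,-0.447,0,0,0,-0.083],[-0.226,-0.447,0,0,0,-0.083]]'
python3 held.py; python3 plan.py .5155,-.048,.0575,180
```

```text
clock: 31.5
tcp_pos: [0.4483, 0.205, 0.1216]
tcp_rot: [[-0.767, 0.641, -0.004], [0.641, 0.767, -0.003], [0.001, -0.005, -1.0]]
force: [-0.4, 0.7, -1.1]
gripper_width: 0.0402
grasp_force: 61.2
clock: 32.0
tcp_pos: [0.4948, 0.0457, 0.1227]
tcp_rot: [[-0.966, 0.26, -0.003], [0.26, 0.966, -0.002], [0.002, -0.002, -1.0]]
force: [-0.5, 0.1, -1.5]
gripper_width: 0.0406
grasp_force: 61.4
clock: 32.5
tcp_pos: [0.5147, -0.047, 0.1233]
tcp_rot: [[-1.0, 0.001, -0.002], [0.001, 1.0, 0.001], [0.002, 0.001, -1.0]]
force: [0.1, 0.5, -0.9]
gripper_width: 0.0404
grasp_force: 61.5
[ 0.5149 -0.0467  0.1236] 0.04070406927081982 61.53981685638428
held top z 0.1371 ((516.5277099609375, -46.766204833984375), (40.8757438659668, 65.7799072265625), 89.6142807006836) slope [ 0.008 -0.003]
[-0.0039, -0.0067, 0.3303, 0.0003, -0.0006, -0.0001] mm 66 deg 0.1
```

```bash
python3 -m crank '[[0.002,-0.007,0,0,0,0],[0.002,-0.007,0.1,0,0,0],[0.002,-0.007,0.2,0,0,0],[0.002,-0.007,0.28,0,0,0],[0.002,-0.007,0.31,0,0,0],[0.002,-0.007,0.325,0,0,0],[0.002,-0.007,0.325,0,0,0],[0.002,-0.007,0.325,0,0,0]]'
python3 -m crank '[[0,0,0,0,0,0],[0,0,0,0,0,0],[0,0,0,0,0,0]]' 0.2
python3 -m crank '[[0,0,-0.1,0,0,0],[0,0,-0.3,0,0,0],[0,0,-0.55,0,0,0],[0,0,-0.55,0,0,0],[0,0,-0.55,0,0,0]]'
python3 nest.py
python3 -c "
from h import *
c=cam('side')
for o in flasks(c):print(*o)
f=c['frame'].astype(float).sum(2)
for v in (250,251,252,253,254,255):print(v,f[v,262:280].astype(int))"
```

```text
clock: 33.35
tcp_pos: [0.5148, -0.0481, 0.0595]
tcp_rot: [[-1.0, -0.0, -0.001], [-0.0, 1.0, 0.002], [0.001, 0.002, -1.0]]
force: [-0.7, 6.7, -4.1]
gripper_width: 0.0405
grasp_force: 62.4
clock: 33.65
tcp_pos: [0.5159, -0.0498, 0.0604]
tcp_rot: [[-1.0, -0.0, 0.001], [-0.0, 1.0, -0.001], [-0.001, -0.001, -1.0]]
force: [0.5, 0.4, 0.5]
gripper_width: 0.0514
grasp_force: 0.0
clock: 34.15
tcp_pos: [0.5169, -0.0501, 0.1721]
tcp_rot: [[-1.0, 0.0, 0.005], [0.0, 1.0, -0.001], [-0.005, -0.001, -1.0]]
force: [-0.1, 0.3, -0.5]
gripper_width: 0.0515
grasp_force: 0.0
[ 0.5156 -0.0498  0.17  ]
box [ 414  167   65   85 3987] z 0.0687 rect ((514.95703125, 94.87110137939453), (39.83641052246094, 65.16358184814453), 89.88630676269531) slope [0.007 0.033] x 0.482 0.557
box [ 258  169   49   84 3460] z 0.069 rect ((516.3624877929688, -48.030670166015625), (64.51737213134766, 40.782188415527344), 0.0057896156795322895) slope [ 0.006 -0.003] x 0.484 0.558
box [ 337  168   56   85 3730] z 0.0689 rect ((515.9774169921875, 23.15196418762207), (65.16976928710938, 40.27671432495117), 0.11562783271074295) slope [0.006 0.021] x 0.483 0.558
250 [517 516 513 485 410 414 413 417 373 145  57 184 267 325 318 312 290 215]
251 [589 584 587 595 594 595 601 611 586 398  15 367 641 614 605 601 605 606]
252 [527 579 550 490 520 580 564 541 575 391   6 363 611 582 573 578 577 570]
253 [471 624 593 563 618 624 509 365 593 385   8 381 629 600 595 595 592 593]
254 [231 224 219 217 218 254 327 330 343 290 151 312 378 423 414 415 405 408]
255 [268 263 264 263 267 262 261 255 272 231  33 180 266 247 234 246 243 238]
```

All three flasks lie flat in nests 1-3 and the pointer is still on the mark. Back to the wheel at rim angle 226°, heading 136°.

```bash
python3 plan.py .485,-.19,.18,158 .4574,-.322,.16,136.5 .4574,-.322,.082,136.5
```

```text
[0.1492, -0.702, -0.0557, -0.0001, -0.0003, 0.1222] mm 144 deg 22.0
[-0.1193, -0.6636, 0.1, 0.0, 0.0, 0.1194] mm 136 deg 21.5
[0.0, 0.0, 0.39, 0.0, 0.0, 0.0] mm 78 deg 0.0
```

```bash
python3 -m crank '[[0.05,-0.2,-0.05,0,0,0.04],[0.1,-0.45,-0.05,0,0,0.08],[0.15,-0.7,-0.05,0,0,0.12],[0.15,-0.7,-0.05,0,0,0.12],[0.15,-0.7,-0.05,0,0,0.12]]' 0
python3 -m crank '[[-0.04,-0.2,0,0,0,0.04],[-0.08,-0.43,0,0,0,0.08],[-0.12,-0.664,0.05,0,0,0.12],[-0.12,-0.664,0.1,0,0,0.12],[-0.12,-0.664,0.1,0,0,0.12],[-0.12,-0.664,0.1,0,0,0.12]]'
python3 plan.py .4574,-.322,.082,136.5
```

```text
clock: 34.75
tcp_pos: [0.484, -0.1903, 0.1778]
tcp_rot: [[-0.929, 0.37, -0.003], [0.37, 0.929, 0.002], [0.003, 0.0, -1.0]]
force: [0.4, 0.4, -0.5]
gripper_width: 0.0427
grasp_force: 0.0
clock: 35.35
tcp_pos: [0.4589, -0.3198, 0.1586]
tcp_rot: [[-0.731, 0.682, -0.002], [0.682, 0.731, 0.002], [0.003, 0.0, -1.0]]
force: [0.7, -0.5, 0.1]
gripper_width: 0.0427
grasp_force: 0.0
[-0.0029, -0.0133, 0.383, 0.0001, -0.0008, 0.0026] mm 77 deg 0.5
```

```bash
python3 -m crank '[[0,-0.01,0.15,0,0,0],[0,-0.01,0.3,0,0,0],[0,-0.01,0.385,0,0,0],[0,-0.01,0.385,0,0,0],[0,-0.01,0.385,0,0,0]]' 0
python3 -m crank '[[0,0,0,0,0,0],[0,0,0,0,0,0],[0,0,0,0,0,0],[0,0,0,0,0,0]]' -0.6
python3 -m crank '[[0,0,0,0,0,0],[0,0,0,0,0,0],[0,0,0,0,0,0]]' -1
```

```text
clock: 35.85
tcp_pos: [0.4582, -0.3222, 0.0833]
tcp_rot: [[-0.731, 0.683, 0.0], [0.683, 0.731, 0.0], [-0.0, 0.0, -1.0]]
force: [-0.0, -1.0, 0.3]
gripper_width: 0.0425
grasp_force: 0.0
clock: 36.25
tcp_pos: [0.4579, -0.3236, 0.0834]
tcp_rot: [[-0.729, 0.684, 0.001], [0.684, 0.729, -0.001], [-0.001, 0.0, -1.0]]
force: [1.2, 0.6, 1.4]
gripper_width: 0.0169
grasp_force: 0.7
clock: 36.55
tcp_pos: [0.4583, -0.3232, 0.0836]
tcp_rot: [[-0.73, 0.684, 0.002], [0.684, 0.73, -0.0], [-0.001, 0.001, -1.0]]
force: [2.6, 3.8, 5.7]
gripper_width: 0.0125
grasp_force: 58.0
```

```bash
python3 -m crank '[[0.0418,0.0022,0,0,0,0.0333],[0.0832,0.0087,0,0,0,0.0667],[0.1236,0.0196,0,0,0,0.1],[0.1627,0.0346,0,0,0,0.1333],[0.2,0.0536,0,0,0,0.1667],[0.2351,0.0764,0,0,0,0.2],[0.2677,0.1028,0,0,0,0.2333],[0.2973,0.1323,0,0,0,0.2667],[0.3236,0.1649,0,0,0,0.3],[0.3464,0.2,0,0,0,0.3333]]'
python3 -m crank '[[0.0418,0.0022,0,0,0,0.0333],[0.0832,0.0087,0,0,0,0.0667],[0.1236,0.0196,0,0,0,0.1],[0.1627,0.0346,0,0,0,0.1333],[0.2,0.0536,0,0,0,0.1667],[0.2351,0.0764,0,0,0,0.2],[0.2677,0.1028,0,0,0,0.2333],[0.2973,0.1323,0,0,0,0.2667],[0.3236,0.1649,0,0,0,0.3],[0.3464,0.2,0,0,0,0.3333]]'
python3 -c "
from h import *
c=cam('side');f=c['frame'].astype(float).sum(2)
for v in (251,252):print(v,f[v,220:278].astype(int).tolist())"
```

```text
clock: 37.55
tcp_pos: [0.4333, -0.2474, 0.0836]
tcp_rot: [[0.232, 0.973, -0.002], [0.973, -0.232, -0.002], [-0.002, -0.001, -1.0]]
force: [-7.3, -1.1, 9.4]
gripper_width: 0.0125
grasp_force: 57.8
clock: 38.55
tcp_pos: [0.4885, -0.188, 0.0836]
tcp_rot: [[0.958, 0.286, -0.002], [0.286, -0.958, 0.0], [-0.002, -0.001, -1.0]]
force: [-7.6, 2.6, 12.3]
gripper_width: 0.0127
grasp_force: 57.7
251 [607, 606, 634, 568, 14, 355, 649, 567, 457, 620, 587, 550, 626, 645, 572, 397, 668, 569, 394, 664, 624, 588, 642, 639, 604, 559, 597, 596, 598, 614, 539, 56, 340, 629, 597, 591, 588, 586, 589, 595, 589, 595, 589, 592, 588, 602, 600, 598, 595, 602, 615, 534, 95, 342, 631, 595, 592, 598]
252 [315, 317, 332, 294, 87, 300, 451, 416, 366, 426, 427, 470, 534, 510, 408, 351, 584, 563, 379, 659, 620, 579, 640, 634, 603, 561, 622, 576, 507, 635, 544, 172, 380, 640, 585, 546, 607, 594, 571, 537, 598, 566, 531, 587, 565, 496, 535, 587, 560, 538, 612, 539, 114, 356, 618, 584, 573, 579]
```

```bash
python3 -m crank '[[0.0418,0.0022,0,0,0,0.0333],[0.0832,0.0087,0,0,0,0.0667],[0.1236,0.0196,0,0,0,0.1],[0.1627,0.0346,0,0,0,0.1333],[0.2,0.0536,0,0,0,0.1667],[0.2351,0.0764,0,0,0,0.2],[0.2677,0.1028,0,0,0,0.2333],[0.2973,0.1323,0,0,0,0.2667],[0.3236,0.1649,0,0,0,0.3],[0.3464,0.2,0,0,0,0.3333]]'
python3 -m crank '[[0,0,0,0,0,0],[0,0,0,0,0,0],[0,0,0,0,0,0]]' 0
python3 -m crank '[[0,0,-0.15,0,0,0],[0,0,-0.35,0,0,0],[0,0,-0.4,0,0,0],[0,0,-0.4,0,0,0]]'
python3 plan.py .4347,-.245,.16,76.5 .4347,-.245,.082,76.5
```

```text
clock: 39.6
tcp_pos: [0.5659, -0.2073, 0.0836]
tcp_rot: [[0.726, -0.687, -0.003], [-0.687, -0.726, -0.0], [-0.002, 0.002, -1.0]]
force: [-13.3, 0.3, 14.2]
gripper_width: 0.0126
grasp_force: 58.2
clock: 39.9
tcp_pos: [0.5666, -0.2065, 0.0822]
tcp_rot: [[0.73, -0.683, -0.0], [-0.683, -0.73, 0.0], [-0.001, 0.0, -1.0]]
force: [0.1, -0.7, 0.9]
gripper_width: 0.0429
grasp_force: 0.0
clock: 40.3
tcp_pos: [0.5684, -0.2072, 0.1654]
tcp_rot: [[0.73, -0.683, 0.005], [-0.683, -0.73, -0.002], [0.005, -0.002, -1.0]]
force: [-0.5, -0.4, 0.8]
gripper_width: 0.0425
grasp_force: 0.0
[-0.359, 0.595, 0.0242, 0.0013, -0.0015, -0.6645] mm 139 deg 119.6
[0.0, 0.0, 0.39, 0.0, 0.0, 0.0] mm 78 deg 0.0
```

```bash
python3 -m crank '[[-0.1,0.15,0,0,0,-0.045],[-0.2,0.3,0,0,0,-0.09],[-0.3,0.45,0,0,0,-0.135],[-0.36,0.595,0,0,0,-0.18],[-0.36,0.595,0,0,0,-0.225],[-0.36,0.595,0,0,0,-0.27],[-0.36,0.595,0,0,0,-0.315],[-0.36,0.595,0,0,0,-0.33],[-0.36,0.595,0,0,0,-0.33]]' 0
python3 plan.py .4347,-.245,.16,76.5 
```

```text
clock: 41.2
tcp_pos: [0.4319, -0.2435, 0.1605]
tcp_rot: [[0.96, 0.28, -0.002], [0.281, -0.96, 0.002], [-0.002, -0.002, -1.0]]
force: [0.1, 0.1, 0.1]
gripper_width: 0.0428
grasp_force: 0.0
[0.0111, 0.0113, 0.0025, -0.001, 0.0001, -0.3345] mm 3 deg 60.2
```

```bash
python3 -m crank '[[0,0.005,0,0,0,-0.045],[0,0.005,0,0,0,-0.09],[0,0.005,0,0,0,-0.135],[0,0.005,0,0,0,-0.18],[0,0.005,0,0,0,-0.225],[0,0.005,0,0,0,-0.27],[0,0.005,0,0,0,-0.315],[0,0.005,0,0,0,-0.3345],[0,0.005,0,0,0,-0.3345]]' 0
python3 - <<'E'
from h import *
# wheel centre & spokes from wrist
c=cam("wrist");P=cloud(c);Q=P[(P[...,2]>.095)&(P[...,2]<.12)&(P[...,1]<-.16)&(P[...,1]>-.4)&(P[...,0]>.4)&(c["range_z"]>0)]
f=c["frame"];m=(P[...,2]>.095)&(P[...,2]<.112)&(P[...,1]<-.16)&(P[...,1]>-.4)&(f.max(2)>90);d=P-np.array([.5125,-.264,.1]);r=np.hypot(d[...,0],d[...,1]);k=m&(r>.025)&(r<.07)
a=np.rad2deg(np.arctan2(d[...,1],d[...,0]))[k];h,e=np.histogram(a,36,(-180,180));print([(int(e[i]),int(h[i])) for i in range(36) if h[i]>20])
for lo in (-180,-60,60):
    t=a[(a>lo)&(a<lo+120)];print(np.median(t) if len(t) else None,len(t))
E
python3 plan.py .4347,-.245,.082,76.5
```

```text
clock: 42.1
tcp_pos: [0.4327, -0.2446, 0.1613]
tcp_rot: [[0.235, 0.972, -0.002], [0.972, -0.235, 0.001], [0.001, -0.002, -1.0]]
force: [-0.4, 0.5, 0.7]
gripper_width: 0.0427
grasp_force: 0.0
[(-160, 65), (-150, 248), (-140, 63), (-30, 339), (-20, 508), (90, 223), (100, 711), (110, 54)]
-146.31758030876006 376
-18.59255976282092 873
103.24844967530498 988
[0.0007, 0.0105, 0.3974, -0.0005, -0.0002, -0.0012] mm 80 deg 0.2
```

```bash
python3 -m crank '[[0,0.01,0.15,0,0,0],[0,0.01,0.3,0,0,0],[0,0.01,0.39,0,0,0],[0,0.01,0.39,0,0,0],[0,0.01,0.39,0,0,0]]' 0
python3 -m crank '[[0,0,0,0,0,0],[0,0,0,0,0,0],[0,0,0,0,0,0],[0,0,0,0,0,0],[0,0,0,0,0,0]]' -1
python3 -c "
from h import *
c=cam('side');f=c['frame'].astype(float).sum(2)
for v in (250,251,252):print(v,f[v,220:250].astype(int).tolist())"
```

```text
clock: 42.65
tcp_pos: [0.435, -0.2454, 0.0845]
tcp_rot: [[0.236, 0.972, -0.001], [0.972, -0.236, 0.001], [0.0, -0.001, -1.0]]
force: [0.1, -1.0, 0.5]
gripper_width: 0.0429
grasp_force: 0.0
clock: 43.15
tcp_pos: [0.4339, -0.2457, 0.0858]
tcp_rot: [[0.234, 0.972, -0.003], [0.972, -0.234, -0.0], [-0.001, -0.003, -1.0]]
force: [-13.2, 2.8, 10.4]
gripper_width: 0.0118
grasp_force: 58.3
250 [623, 637, 647, 592, 33, 350, 672, 623, 571, 638, 636, 639, 563, 224, 240, 241, 246, 234, 239, 258, 219, 52, 175, 249, 216, 387, 636, 625, 614, 620]
251 [612, 619, 629, 567, 14, 355, 655, 575, 451, 633, 592, 554, 633, 643, 573, 400, 671, 567, 409, 636, 412, 229, 570, 668, 615, 557, 608, 603, 597, 595]
252 [317, 323, 326, 301, 98, 294, 456, 415, 372, 427, 427, 469, 540, 521, 410, 351, 590, 563, 384, 678, 569, 229, 545, 648, 608, 572, 625, 578, 501, 618]
```

```bash
python3 -m crank '[[0.0418,0.0022,0,0,0,0.0333],[0.0832,0.0087,0,0,0,0.0667],[0.1236,0.0196,0,0,0,0.1],[0.1627,0.0346,0,0,0,0.1333],[0.2,0.0536,0,0,0,0.1667],[0.2351,0.0764,0,0,0,0.2],[0.2677,0.1028,0,0,0,0.2333],[0.2973,0.1323,0,0,0,0.2667],[0.3236,0.1649,0,0,0,0.3],[0.3464,0.2,0,0,0,0.3333]]'
python3 -m crank '[[0.0418,0.0022,0,0,0,0.0333],[0.0832,0.0087,0,0,0,0.0667],[0.1236,0.0196,0,0,0,0.1],[0.1627,0.0346,0,0,0,0.1333],[0.2,0.0536,0,0,0,0.1667],[0.2,0.0536,0,0,0,0.1667]]'
python3 -c "
from h import *
c=cam('side');f=c['frame'].astype(float).sum(2)
for v in (248,249,250,251,252,253,254):print(v,f[v,218:236].astype(int).tolist())"
```

```text
clock: 44.2
tcp_pos: [0.4901, -0.1877, 0.0859]
tcp_rot: [[0.96, 0.279, -0.001], [0.279, -0.96, -0.001], [-0.001, 0.0, -1.0]]
force: [-7.3, 0.6, 9.1]
gripper_width: 0.0116
grasp_force: 58.6
clock: 44.8
tcp_pos: [0.5324, -0.188, 0.086]
tcp_rot: [[0.971, -0.239, 0.001], [-0.239, -0.971, -0.002], [0.001, 0.002, -1.0]]
force: [-2.3, -3.6, 1.9]
gripper_width: 0.0121
grasp_force: 58.9
248 [261, 252, 258, 264, 258, 254, 190, 119, 88, 242, 282, 267, 268, 266, 273, 268, 288, 284]
249 [239, 230, 242, 225, 244, 251, 95, 2, 133, 270, 245, 239, 231, 240, 249, 252, 256, 262]
250 [629, 622, 632, 632, 651, 595, 59, 17, 350, 661, 580, 637, 639, 640, 559, 228, 245, 240]
251 [616, 610, 611, 616, 631, 574, 2, 52, 362, 601, 458, 630, 588, 559, 630, 647, 572, 407]
252 [317, 317, 314, 327, 325, 306, 113, 330, 476, 428, 375, 426, 434, 467, 534, 516, 408, 354]
253 [248, 257, 257, 258, 270, 234, 11, 173, 270, 253, 244, 246, 244, 235, 238, 235, 246, 246]
254 [276, 266, 257, 264, 274, 250, 75, 184, 286, 278, 262, 258, 266, 267, 269, 260, 275, 272]
```

```bash
python3 -m crank '[[0.024,0.001,0,0,0,0.0195],[0.0487,0.003,0,0,0,0.0389],[0.0487,0.003,0,0,0,0.0389],[0.0487,0.003,0,0,0,0.0389]]'
cat > chk.py <<'E'
from h import *
c=cam('side');f=c['frame'].astype(float).sum(2)
for v in (247,248,249,250,251,252,253,254):print(v,f[v,219:231].astype(int).tolist())
c=cam('wrist');P=cloud(c);f=c["frame"]
d=P-np.array([.5128,-.2637,.1]);r=np.hypot(d[...,0],d[...,1]);k=(abs(d[...,2])<.008)&(f.max(2)>90)&(r>.025)&(r<.07)
a=np.rad2deg(np.arctan2(d[...,1],d[...,0]))[k]
for lo in (-180,-60,60):
    t=a[(a>lo)&(a<lo+120)];print("spoke",np.median(t).round(1) if len(t) else None,len(t))
E
python3 chk.py
```

```text
clock: 45.25
tcp_pos: [0.541, -0.1909, 0.086]
tcp_rot: [[0.936, -0.352, 0.0], [-0.352, -0.936, -0.002], [0.001, 0.002, -1.0]]
force: [-6.7, -5.7, 4.2]
gripper_width: 0.0121
grasp_force: 59.3
247 [302, 302, 295, 326, 301, 127, 94, 269, 318, 311, 305, 308]
248 [268, 257, 267, 267, 270, 182, 79, 227, 272, 273, 263, 274]
249 [240, 230, 233, 248, 239, 110, 113, 267, 244, 233, 233, 235]
250 [627, 629, 631, 650, 590, 31, 352, 681, 626, 577, 646, 639]
251 [614, 606, 612, 627, 577, 0, 328, 661, 572, 464, 626, 600]
252 [319, 319, 321, 337, 305, 91, 305, 459, 407, 366, 430, 427]
253 [250, 251, 255, 265, 239, 17, 175, 267, 249, 248, 244, 246]
254 [274, 266, 275, 270, 253, 73, 183, 285, 275, 267, 266, 268]
spoke -118.8 1433
spoke 2.5 2373
spoke 115.2 115
```

```bash
python3 -m crank '[[0.0105,0,0,0,0,0.0083],[0.0105,0,0,0,0,0.0083],[0.0105,0,0,0,0,0.0083]]'
python3 -m crank '[[0,0,0,0,0,0],[0,0,0,0,0,0],[0,0,0,0,0,0]]' 0
python3 -m crank '[[0,0,-0.25,0,0,0],[0,0,-0.5,0,0,0],[0,0,-0.7,0,0,0],[0,0,-0.7,0,0,0],[0,0,-0.7,0,0,0]]'
python3 chk.py
python3 - <<'E'
from h import *
c=cam("scene");P=cloud(c)
for Q,st in amber(c):print(st,Q.mean(0).round(3),np.percentile(Q[:,2],[5,50,95]).round(3))
E
```

```text
clock: 45.65
tcp_pos: [0.5425, -0.1916, 0.086]
tcp_rot: [[0.927, -0.376, -0.001], [-0.376, -0.927, -0.002], [-0.0, 0.002, -1.0]]
force: [-7.7, -4.3, 5.8]
gripper_width: 0.012
grasp_force: 59.8
clock: 45.95
tcp_pos: [0.5435, -0.1902, 0.0852]
tcp_rot: [[0.927, -0.376, 0.001], [-0.376, -0.927, -0.0], [0.001, -0.0, -1.0]]
force: [-0.3, 0.2, 0.2]
gripper_width: 0.0426
grasp_force: 0.0
clock: 46.45
tcp_pos: [0.5441, -0.1904, 0.2264]
tcp_rot: [[0.927, -0.375, 0.003], [-0.375, -0.927, -0.001], [0.004, -0.0, -1.0]]
force: [0.4, -0.4, -1.3]
gripper_width: 0.0425
grasp_force: 0.0
247 [297, 296, 296, 328, 297, 123, 144, 332, 309, 310, 297, 306]
248 [257, 256, 260, 262, 251, 100, 122, 277, 255, 269, 273, 263]
249 [226, 232, 234, 242, 231, 78, 152, 264, 241, 228, 240, 229]
250 [623, 620, 628, 641, 576, 0, 342, 666, 619, 571, 639, 634]
251 [605, 613, 612, 628, 568, 0, 333, 653, 569, 442, 615, 590]
252 [312, 312, 313, 328, 300, 90, 299, 447, 410, 362, 430, 425]
253 [251, 247, 243, 258, 236, 11, 177, 261, 252, 238, 238, 237]
254 [262, 263, 269, 278, 248, 76, 183, 284, 270, 255, 264, 267]
spoke -121.6 519
spoke 0.1 615
spoke 119.6 487
[240  50  10  10  76] [-0.77   0.736  0.175] [0.154 0.175 0.197]
[100  72  45  32 830] [-0.9    0.074  0.084] [0.048 0.087 0.114]
[ 20 116  17  26 222] [-0.86  -0.425  0.005] [-0.023  0.007  0.027]
[  3 124  14  23 191] [-0.828 -0.515  0.003] [-0.025  0.006  0.028]
[370 213  18  31 431] [0.738 0.265 0.055] [0.012 0.057 0.094]
```

```bash
python3 - <<'E'
from h import *
c=cam("side");f=c["frame"].astype(int)
m=((f[...,2]-f[...,0])>25)&((f[...,2]-f[...,1])>15)
n,L,st,ce=cv2.connectedComponentsWithStats(m.astype(np.uint8))
for i in range(1,n):
    if st[i][4]>40 and 150<st[i][1]<360 and st[i][0]<340: print(st[i],at_z(c,[ce[i]],.065).round(3))
E
```

```text
[212 226  27  16 340] [[0.657 0.104 0.065]]
[183 270  22  31 504] [[0.72  0.299 0.065]]
```

```bash
python3 - <<'E'
from h import *
c=cam("side");f=c["frame"].astype(int)
for y in (.096,.024,-.048,-.12):
    for x in (.635,.655,.675):
        u,v=proj(c,[[x,y,.07]])[0].round().astype(int);print(y,x,(u,v),f[v,u])
E
```

```text
0.096 0.635 (np.int64(233), np.int64(231)) [ 7 37 78]
0.096 0.655 (np.int64(227), np.int64(231)) [ 1 33 77]
0.096 0.675 (np.int64(220), np.int64(230)) [ 8 34 80]
0.024 0.635 (np.int64(236), np.int64(214)) [102 116 130]
0.024 0.655 (np.int64(229), np.int64(213)) [102 114 129]
0.024 0.675 (np.int64(223), np.int64(213)) [102 113 127]
-0.048 0.635 (np.int64(238), np.int64(198)) [101 114 127]
-0.048 0.655 (np.int64(232), np.int64(197)) [104 116 130]
-0.048 0.675 (np.int64(226), np.int64(197)) [104 118 131]
-0.12 0.635 (np.int64(241), np.int64(183)) [148 145 136]
-0.12 0.655 (np.int64(235), np.int64(182)) [143 141 132]
-0.12 0.675 (np.int64(228), np.int64(182)) [144 144 137]
```

Red-tinted through the guard at nests 1, 2 and 3; nest 0 is empty, as planned. The robot is clear, so I hand in.

```bash
python3 -c "
from station import ctrl
print(ctrl.close_job())"
```

```text
the job is handed in; nothing more can be done
None
```

I handed the job in with all three tray flasks lying flat in nests 1–3, necks toward the grooves, and the pointer back on the inspection mark (spokes put the wheel at about 0 rad); seating was last measured before the crank back in, after which only the flasks' colour showed through the guard, and I viewed 16 pictures where 14 were allowed.

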